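# Set out the coffee corner on the bakery counter

### The arm

A 7-joint arm with a two-finger parallel gripper is mounted at the origin on the work surface. World frame = base frame: x ahead of the robot, y to its left, z up, the work surface at z = 0. Lengths are in mm, angles in rad, forces in N, time in s.
With the tool pointing down it reaches from about 425 to 975 mm from the base axis. Payload 16.7 kg.
Tool frame: the origin (TCP) lies midway between the tips of the shut fingers; the grasp point (between the pads) lies 19 mm behind it; z points along the fingers, y is the direction in which the jaws open and shut (so a half turn about z gives the same grasp; the last joint's range is limited). The gripper opens to 85 mm and grips with 20 to 120 N. Pads are 22 mm wide; open, the fingers measure 114 mm over their backs; the gripper's body (76 mm by 85 mm) begins 54 mm behind the grasp point. The pads swing forward as they close: fully open they stand 13 mm farther back than shut.
Start: joints at [1.093, 0.426, 0.074, 1.606, -0.034, 1.111, -0.067], TCP at [217.292, -639.031, 231.302] pointing down, gripper open.
Joint ranges: [-2.85, 2.85], [-0.5, 2.14], [-1.23, 1.37], [0.21, 2.46], [-1.02, 4.16], [0.16, 2.05], [-2.73, 2.73]. Speed limits (rad/s): [1.89, 1.89, 2.39, 2.39, 3.01, 3.01, 3.01].

### API

Orientations are given as a 3x3 rotation matrix whose columns are the frame's x, y, z axes.
In Python, from bench import * gives the robot as it stands. The module is installed in compiled form; this text tells all that it offers.
- The arm moves only by the shell command python3 -m inch 'ROWS' [FORCE]. ROWS is JSON, a list that holds one entry, the list of rows, each a list of 7 numbers: the turn, a rotation vector about the tool's x, y, z in rad, then the shift along the tool's x, y, z in cm, then the finger opening in cm, from 0 to 8.54. A call has 1 to 5 rows; each row shifts and turns the commanded pose from where the row before left it, along the tool's axes as they then stand; what a row does not reach is not made up. A row lasts 1/10 s, in which the tool goes at most 50 mm and 8.59 degrees, less where a joint would pass 70% of its speed; a pose out of reach is approached as far as the arm can. A call is refused whole if a number of a shift passes 5 or a number of a turn 0.15, either way. A call with a gripper value outside its range is refused whole. The fingers move at their own pace and stop on an object; FORCE is the grip in N (left out, the last holds). Time passes only in rows, so rows that do not move let the fingers close. It gives the time, the measured TCP pose, the force and the opening at its end, in the units of the state.
- get_obs(): the state, without advancing time (a new reading comes with each control period).
- read_camera(name): name is "side" or "top" or "wrist"; returns a dict with "frame" (384x512x3 uint8, red, green, blue), "intrinsics" (3x3 intrinsics, pixels), "k1" (the pictures are not rectified: a ray, as slopes to the right and down, at radius r is drawn at 1 + k1 r^2 times it, then the intrinsics apply), "extrinsics" (4x4, takes a point from world to camera coordinates). Camera axes: x right, y down, z forward; pixel columns grow to the right and rows downward; lengths in mm; the calibration is good to about 2 mm. A picture is of the moment at which its call begins. There is no depth.
- job_done(): hands the job in, once; it reports no verdict.
Trained networks look in a picture, given as the dict that the camera call returned (one of the last four; its "shot" number tells which), for a name from the list of things; names that differ only in an ending like _2 or _b are one class to them, and where a whole thing is asked for, a point or a joint stands for the part that bears it (a point fixed in the world has none). Each returns a list of dicts, best first, with "p" (0 to 1); they miss things now and then, are a little off and sometimes report something else, mostly with a low value. They report only what shows in the picture. A call takes as long as a camera call.
- cut_out(picture, label): "region" (384x512 bool, what is visible of it) and "at" ([row, column] in pixels, amid what is visible of it).
- pinpoint(picture, label): "at" ([row, column] in pixels: a listed point, or the origin of a listed thing).
The state is a dict: "clock": time; "joint_positions": joint angles; "dq": joint speeds; "joint_torque": joint torques, N m; "eef_pos": TCP position; "orientation": TCP orientation; "ft_force": force on the tool from outside, world axes, zero at the start; "wrist_torque": the same for the moment, N m; "gripper_width": finger opening in mm.
Only numpy, scipy, OpenCV 4.12 (cv2) and the standard library are available. Lean on these libraries where they do the work, as an engineer would, in place of code of your own. Each camera call takes 0.05 s, during which the arm holds its last target.

### The job

Set out the coffee corner on the serving board with the stock from the baking tray: stand the deep bin midway between the napkin holder and the milk jug, in line with them and square to the board with its open front to the customers (the side away from you), and stack the shallow bin on it the same way round, with its lugs fully down in the notches. Stand the honey jar centred in front of the napkin holder and the cocoa shaker centred in front of the milk jug, on the customers' side, each with its middle about 8 cm from the middle of the piece behind it. Keep everything upright and leave the tip saucer and the pastry ring where they are.

Things in the scene. Friction and masses are not known exactly. Their poses are not given: they have to be found in the camera images.
- deep_bin: Deep grey stacking bin of wrapped sugar, 104 (x) x 60 (y) mm, rim 64 mm up, walls 4, ~140 g, on 3 lugs like the shallow bin's. Origin: middle, at its lugs' undersides. Open front (lip 22 mm high) = +x end, within 0.5 rad of world x at start. Rim notches 8 mm deep: each side wall at x=+26 mm (26 wide), middle of back wall (33 wide). A bin seated on it has its origin 58 mm higher; not seated, up to 64.
- shallow_bin: Shallow grey stacking bin with six white creamer cups, 104 (x) x 60 (y) mm, rim 44 mm up, ~110 g. Origin, axes, start yaw and notches as the deep bin. Stands on 3 rounded lugs, 6 mm proud of its floor's underside: below each side wall at x=+26 mm (18 wide) and the middle of the back wall (25 wide). They fit the deep bin's notches one way round only, ~4 mm play. Grip either bin across its 60 mm width.
- honey_jar: Squat amber glass honey jar with a plain steel lid and a blank paper band, 58 mm diameter (lid 55, from 60 mm up), 75 mm tall, about 260 g. Origin: centre of its underside, z up; round, so its yaw means nothing.
- shaker: Slim metal cocoa shaker with a low domed steel top, 42 mm diameter (44 mm at the top's skirt, 72 to 82 mm up), 91 mm tall, about 150 g. Origin: centre of its underside, z up; round, so its yaw means nothing.
- board: Serving board: fixed wooden board 250 mm (its x) by 370 mm (its y), 16 mm thick, flat on the counter, left or right of the robot's middle. Origin: centre of its underside; its top is 16 mm higher. Its +x side is the customers' side (away from the robot, within 0.2 rad of world x): 'in front' is towards +x.
- napkin_holder: Upright steel napkin holder with paper napkins, fixed on the board, 64 mm deep (x) by 76 mm wide (y), 78 mm tall. Origin: centre of its underside on the board's top; axes as the board's. It stands at x = -35 mm, y = +120 or -120 mm in the board's frame (varies).
- milk_jug: White ceramic milk jug, fixed on the board, 64 mm diameter, 74 mm tall (handle to -x reaches 51 mm from its axis, lip to +x 39 mm). Origin: centre of its underside on the board's top; axes as the board's. It stands at x = -35 mm in the board's frame, at the y = +/-120 mm opposite to the napkin holder.
- tip_saucer: Bystander: small white saucer with two coins, loose on the front of the board near its middle, 69 mm diameter, 13 mm tall. Origin: centre of its underside. To be left where it is.
- pastry_ring: Bystander: plain steel pastry ring, 42 mm diameter, 28 mm tall, loose in the middle of the baking tray (aluminium, 270 x 360 mm, floor 3 mm above the counter, rim 14 mm) on which the four things to be set out stand at the start. Origin: centre of its lower edge. To be left where it is.

How it is judged (in metres and radians):
At the end, for the whole second after the job is handed in: Deep bin on the board, midway (15 mm), square (0.17 rad), open front to +x; shallow bin seated on it (8 mm, 0.12 rad, 54.5-61 mm higher), same way round; jar in front of the holder and shaker of the jug, 64-100 mm off, within 15 mm sideways; all upright, released, at rest (x of deep_bin in the frame of board between -0.05 and -0.02 m and y of deep_bin in the frame of board between -0.015 and 0.015 m and z of deep_bin in the frame of board between 0.012 and 0.02 m and angle between the x axis of deep_bin and the x axis of board, either way round below 0.17 rad and z of shallow_bin in the frame of deep_bin between 0.0545 and 0.061 m and horizontal distance between shallow_bin and deep_bin below 0.008 m and angle between the x axis of shallow_bin and the x axis of deep_bin, either way round below 0.12 rad and angle between shallow_bin's own z axis and vertical below 0.06 rad and x of honey_jar in the frame of napkin_holder between 0.064 and 0.1 m and y of honey_jar in the frame of napkin_holder between -0.015 and 0.015 m and x of shaker in the frame of milk_jug between 0.064 and 0.1 m and y of shaker in the frame of milk_jug between -0.015 and 0.015 m and z of honey_jar in the frame of board between 0.012 and 0.02 m and z of shaker in the frame of board between 0.012 and 0.02 m and angle between each of deep_bin, honey_jar, shaker's own z axis and vertical below 0.08 rad and linear speed of each of deep_bin, shallow_bin, honey_jar, shaker below 0.02 m/s and x of board in the frame of deep_bin above 0 m and x of honey_jar in the frame of shallow_bin above 0 m); the robot touches nothing.
It fails at once if the honey jar, the shaker or a bin is tipped over (angle between any of honey_jar, shaker, deep_bin, shallow_bin's own z axis and vertical above 0.7 rad).
It fails at once if the tip saucer or the pastry ring is pushed more than 25 mm from its place (distance of any of tip_saucer, pastry_ring from where it was at the start of the episode above 0.025 m).
It also fails if it takes over 120 s, if anything falls off the work surface, if the arm or the gripper's body presses on something with over 40 N, if the wrist force passes 120 N, or if a joint passes its speed limit or range.

## Working session

There is one attempt and no reset: what is moved stays moved. The work goes in short steps, Python scripts to look and compute and a shell command to move; the robot and the scene stay as the last step left them, time stands still between calls to the robot, and variables do not carry over. Pictures are saved under pics/ and viewed, and the job is handed in when it is done.

```bash
ls; mkdir -p pics
cat > h.py <<'E'
import numpy as np, cv2
from bench import *
def save(n,f): cv2.imwrite('pics/'+n+'.png',cv2.cvtColor(f,cv2.COLOR_RGB2BGR))
def ray(pic,rc):
    K=np.array(pic['intrinsics']);k=pic['k1'];E=np.array(pic['extrinsics'])
    d=np.array([(rc[1]-K[0,2])/K[0,0],(rc[0]-K[1,2])/K[1,1]])
    u=d.copy()
    for _ in range(30): u=d/(1+k*(u@u))
    R=E[:3,:3];o=-R.T@E[:3,3];v=R.T@np.array([u[0],u[1],1]);return o,v/np.linalg.norm(v)
def atz(pic,rc,z):
    o,v=ray(pic,rc);return o+v*(z-o[2])/v[2]
def proj(pic,P):
    K=np.array(pic['intrinsics']);k=pic['k1'];E=np.array(pic['extrinsics'])
    c=(E[:3,:3]@np.atleast_2d(P).T).T+E[:3,3];u=c[:,:2]/c[:,2:];u=u*(1+k*(u**2).sum(1,keepdims=True))
    return np.c_[u[:,1]*K[1,1]+K[1,2],u[:,0]*K[0,0]+K[0,2]]
def tri(a,ra,b,rb):
    o1,v1=ray(a,ra);o2,v2=ray(b,rb)
    A=np.c_[v1,-v2];s=np.linalg.lstsq(A,o2-o1,rcond=None)[0]
    p,q=o1+s[0]*v1,o2+s[1]*v2
    return (p+q)/2,np.linalg.norm(p-q)
N=['deep_bin','shallow_bin','honey_jar','shaker','board','napkin_holder','milk_jug','tip_saucer','pastry_ring']
E
python3 - <<'E'
from h import *
s=get_obs();print(s)
for n in ['side','top','wrist']:
    p=read_camera(n);save(n+'0',p['frame']);print(n,np.round(p['extrinsics'],3).tolist(),p['intrinsics'],p['k1'])
E
```

```text
pics
{'clock': 0.0, 'joint_positions': array([ 1.09349425,  0.42674715,  0.07382223,  1.60658909, -0.03408631,
        1.11080424, -0.06707978]), 'dq': array([-0.00186091,  0.00070585, -0.00063004,  0.00135271,  0.00035763,
        0.00042752,  0.00011733]), 'joint_torque': array([-4.09258973e-04, -9.49824357e+01,  3.76019150e+00, -4.63498414e+01,
        1.92286866e-02,  1.03530168e-02,  3.91898448e-05]), 'eef_pos': array([ 217.18244487, -638.68302168,  230.60755021]), 'orientation': array([[ 9.46745399e-01,  3.21982753e-01, -5.05585616e-04],
       [ 3.21983136e-01, -9.46744661e-01,  1.18609088e-03],
       [-9.67596765e-05, -1.28571612e-03, -9.99999169e-01]]), 'ft_force': array([ 0.38170742, -0.20935706,  0.27023877]), 'wrist_torque': array([ 0.01445655, -0.02041619,  0.05141504]), 'gripper_width': 85.43236934004354}
side [[0.78, -0.625, -0.015, -418.364], [-0.345, -0.41, -0.844, 224.297], [0.521, 0.664, -0.536, 558.771], [0.0, 0.0, 0.0, 1.0]] [[357.98926217   0.         248.94077224]
 [  0.         357.98926217 191.82153337]
 [  0.           0.           1.        ]] -0.07983730947105244
top [[-0.005, -1.0, 0.021, -9.94], [-0.99, 0.002, -0.138, 539.067], [0.137, -0.022, -0.99, 949.651], [0.0, 0.0, 0.0, 1.0]] [[431.23491866   0.         249.76785495]
 [  0.         431.23491866 190.7518145 ]
 [  0.           0.           1.        ]] 0.03156344531154123
wrist [[0.322, -0.947, -0.001, -674.77], [-0.905, -0.308, 0.293, -38.189], [-0.277, -0.093, -0.956, 379.07], [0.0, 0.0, 0.0, 1.0]] [[310.00858011   0.         258.79710389]
 [  0.         310.00858011 192.4405347 ]
 [  0.           0.           1.        ]] -0.08460179186468046
```

View pics/side0.png

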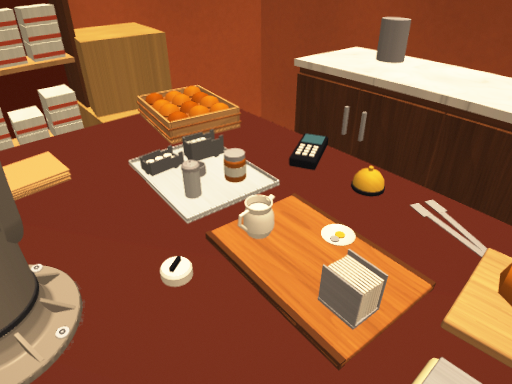

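View pics/top0.png

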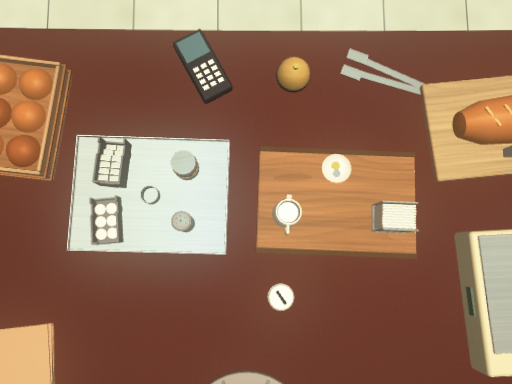

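View pics/wrist0.png

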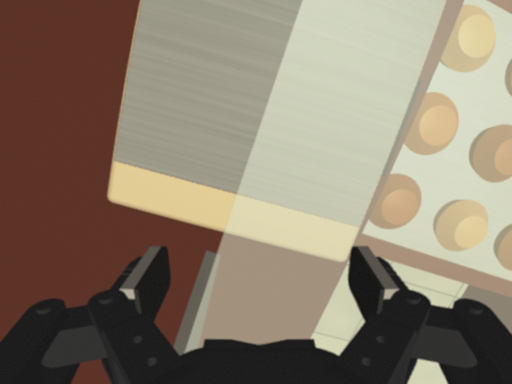

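The top view has up = +x and left = +y. The tray is at cols 70-230 with the deep bin near (162,112), the shallow bin near (220,106), the jar near (163,184) and the shaker near (221,181). The board is on the right: jug (212,288), holder (216,396), saucer (168,336). Next I run the detectors.

```bash
cat >> h.py <<'E'
Z0={'deep_bin':3,'shallow_bin':3,'honey_jar':3,'shaker':3,'board':0,'napkin_holder':16,'milk_jug':16,'tip_saucer':16,'pastry_ring':3}
E
python3 - <<'E'
from h import *
t=read_camera('top');s=read_camera('side')
for n in N:
    a=pinpoint(t,n);b=pinpoint(s,n)
    a0,b0=(a or [None])[0],(b or [None])[0]
    m='' 
    if a0: m+=f" top p{a0['p']:.2f} {np.round(a0['at'])} z0:{np.round(atz(t,a0['at'],Z0[n]))}"
    if b0: m+=f" side p{b0['p']:.2f} {np.round(b0['at'])} z0:{np.round(atz(s,b0['at'],Z0[n]))}"
    if a0 and b0:
        p,e=tri(t,a0['at'],s,b0['at']);m+=f" tri {np.round(p)} e{e:.1f}"
    print(n,len(a),len(b),m)
# board edge
for n in ['board','deep_bin','shallow_bin']:
  for nm,pic in(('top',t),('side',s)):
    c=cut_out(pic,n)
    if c:
        r=c[0]['region'];print(n,nm,c[0]['p'],r.sum(),c[0]['at'])
        q=cv2.minAreaRect(np.argwhere(r)[:,::-1].astype(np.float32));bx=cv2.boxPoints(q)
        z={'board':16,'deep_bin':67,'shallow_bin':47}[n]
        if nm=='top':
            W=np.array([atz(pic,x[::-1],z)[:2] for x in bx]);print(np.round(W).tolist(),np.round(W.mean(0)))
            for i in range(4):
                d=W[(i+1)%4]-W[i];print(round(float(np.linalg.norm(d))),round(float(np.arctan2(d[1],d[0])),3))
f=t['frame'];save('topL',cv2.resize(f[120:270,60:240],None,fx=4,fy=4,interpolation=cv2.INTER_CUBIC))
f=s['frame'];save('sideL',cv2.resize(f[120:220,120:290],None,fx=4.5,fy=4.5,interpolation=cv2.INTER_CUBIC))
E
```

```text
deep_bin 1 2  top p0.80 [165. 112.] z0:[606. 312.   3.] side p0.62 [153. 207.] z0:[619. 309.   3.] tri [611. 308.   5.] e13.3
shallow_bin 2 1  top p0.95 [222. 112.] z0:[471. 307.   3.] side p0.67 [167. 162.] z0:[472. 313.   3.] tri [470. 306.   6.] e1.8
honey_jar 1 1  top p0.58 [168. 187.] z0:[600. 136.   3.] side p0.98 [177. 236.] z0:[598. 132.   3.] tri [601. 136.  -0.] e1.2
shaker 1 2  top p0.62 [221. 183.] z0:[472. 143.   3.] side p0.70 [194. 191.] z0:[462. 137.   3.] tri [470. 145.  -4.] e5.5
board 1 1  top p0.81 [201. 335.] z0:[ 518. -215.    0.] side p0.56 [261. 310.] z0:[ 516. -214.    0.] tri [ 517. -214.    0.] e2.6
napkin_holder 1 1  top p0.71 [218. 390.] z0:[ 477. -339.   16.] side p0.91 [306. 350.] z0:[ 474. -339.   16.] tri [ 476. -339.   15.] e2.0
milk_jug 1 1  top p0.77 [216. 284.] z0:[482. -91.  16.] side p0.66 [229. 256.] z0:[488. -85.  16.] tri [482. -91.  23.] e1.5
tip_saucer 2 1  top p0.71 [220. 111.] z0:[474. 307.  16.] side p0.56 [234. 335.] z0:[ 600. -204.   16.] tri [568.  66.  13.] e503.2
pastry_ring 1 1  top p0.58 [194. 150.] z0:[537. 222.   3.] side p0.57 [173. 200.] z0:[536. 213.   3.] tri [539. 222.  -3.] e3.2
board top 0.57 14106 [195.7, 332.4]
[[398.0, -24.0], [650.0, -34.0], [636.0, -417.0], [384.0, -393.0]] [ 517. -217.]
253 -0.042
383 -1.608
253 3.047
370 1.533
board side 0.76 14887 [269.0, 310.2]
deep_bin top 0.67 1580 [160.9, 111.1]
[[550.0, 336.0], [662.0, 329.0], [654.0, 252.0], [542.0, 260.0]] [602. 294.]
112 -0.062
77 -1.679
113 3.069
76 1.459
deep_bin side 0.95 977 [146.6, 203.6]
shallow_bin top 0.68 1353 [217.6, 109.6]
[[522.0, 346.0], [525.0, 277.0], [425.0, 269.0], [422.0, 337.0]] [473. 307.]
69 -1.531
100 -3.064
68 1.606
100 0.087
```

View pics/topL.png

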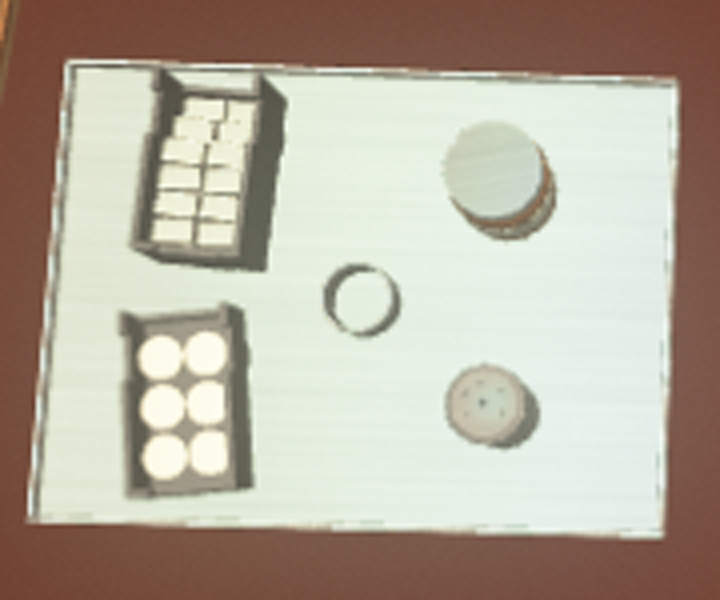

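View pics/sideL.png

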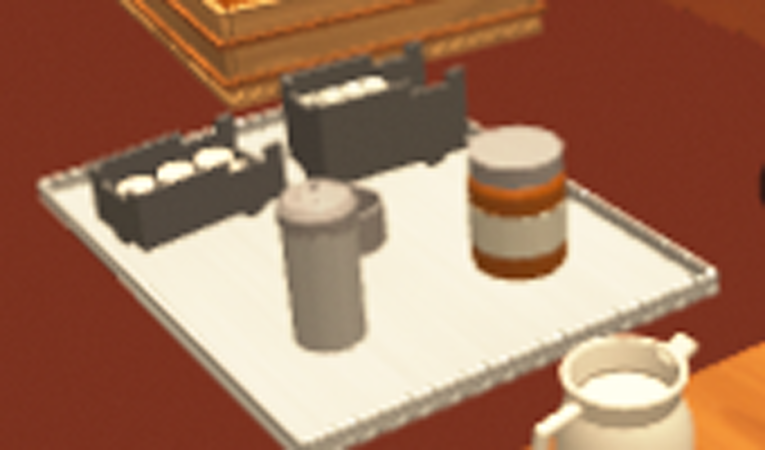

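```bash
cat >> h.py <<'E'
def plan(x,y,z,yaw):
    "yaw = world angle of tool x axis"
    s=get_obs();R=np.array(s['orientation']);d=np.array([x,y,z])-s['eef_pos']
    Rt=np.array([[np.cos(yaw),np.sin(yaw),0],[np.sin(yaw),-np.cos(yaw),0],[0,0,-1]])
    rv=cv2.Rodrigues(R.T@Rt)[0].ravel()
    print('at',np.round(s['eef_pos'],1),'yaw',round(float(np.arctan2(R[1,0],R[0,0])),3),'t',round(s['clock'],2),'w',round(s['gripper_width'],1),'F',np.round(s['ft_force'],1))
    print(' turn',np.round(rv,3),'shift cm pre-turn axes',np.round(R.T@d/10,2),'post-turn',np.round(Rt.T@d/10,2))
E
python3 - <<'E'
from h import *
w=read_camera('wrist');E=np.array(w['extrinsics']);o=-E[:3,:3].T@E[:3,3];s=get_obs();R=np.array(s['orientation'])
print('cam in tool',R.T@(o-s['eef_pos']),'fwd',R.T@E[2,:3])
plan(450,120,330,0.05)
E
```

```text
cam in tool [  74.10577384    0.26143865 -142.52380883] fwd [-2.92509849e-01  3.48837385e-04  9.56262447e-01]
at [ 217.3 -639.   231.3] yaw 0.328 t 1.5 w 85.5 F [-0.2  0.8  0.5]
 turn [-0.     0.     0.278] shift cm pre-turn axes [ 46.47 -64.37  -9.87] post-turn [ 27.03 -74.64  -9.87]
```

```bash
python3 -m inch '[[[0,0,0.139,0,0,-1,8.5],[0,0,0.139,0,0,-1,8.5],[0,0,0,4,-1,0,8.5],[0,0,0,4,-1,0,8.5],[0,0,0,4,-1,0,8.5]]]'
python3 -m inch '[[[0,0,0,2.5,-4,0,8.5],[0,0,0,2.5,-4,0,8.5],[0,0,0,2.5,-4,0,8.5],[0,0,0,2.5,-4,0,8.5],[0,0,0,2.5,-4,0,8.5]]]'
python3 -m inch '[[[0,0,0,1.5,-4.5,0,8.5],[0,0,0,1.5,-4.5,0,8.5],[0,0,0,1.5,-4.5,0,8.5],[0,0,0,1.5,-4.5,0,8.5],[0,0,0,1.5,-4.5,0,8.5]]]'
python3 - <<'E'
from h import *
plan(520,260,250,0.05)
E
```

```text
clock: 2.0
eef_pos: [336.9, -602.6, 251.5]
orientation: [[0.999, 0.049, 0.0], [0.049, -0.999, -0.0], [0.0, 0.0, -1.0]]
ft_force: [0.1, -0.2, -0.2]
gripper_width: 85.0
clock: 2.5
eef_pos: [451.2, -395.4, 251.5]
orientation: [[0.999, 0.05, 0.0], [0.05, -0.999, -0.0], [0.0, 0.0, -1.0]]
ft_force: [2.0, 0.6, -0.6]
gripper_width: 84.8
clock: 3.0
eef_pos: [514.5, -166.9, 251.7]
orientation: [[0.999, 0.05, 0.001], [0.05, -0.999, -0.0], [0.001, 0.0, -1.0]]
ft_force: [1.5, -0.4, -0.7]
gripper_width: 85.2
at [ 514.5 -166.9  251.7] yaw 0.05 t 3.0 w 85.2 F [ 1.5 -0.4 -0.7]
 turn [ 0.    -0.001 -0.   ] shift cm pre-turn axes [  2.67 -42.61   0.16] post-turn [  2.68 -42.6    0.17]
```

```bash
python3 - <<'E'
from h import *
w=read_camera('wrist');save('w1',w['frame'])
for n in ['board','napkin_holder','milk_jug','tip_saucer']:
    a=pinpoint(w,n)
    for q in a[:2]: print(n,q['p'],np.round(q['at']),np.round(atz(w,q['at'],Z0[n])))
E
python3 -m inch '[[[0,0,0,0.5,-4.5,0,8.5],[0,0,0,0.5,-4.5,0,8.5],[0,0,0,0.5,-4.5,0,8.5],[0,0,0,0.5,-4.5,0,8.5],[0,0,0,0.5,-4.5,0,8.5]]]'
python3 -m inch '[[[0,0,0,0,-4,0,8.5],[0,0,0,0,-4,0,8.5],[0,0,0,0,-4,0,8.5],[0,0,0,0,-4,0,8.5],[0,0,0,0,-4,0,8.5]]]'
python3 - <<'E'
from h import *
w=read_camera('wrist');save('w2',w['frame'])
t=read_camera('top')
for n in ['deep_bin','shallow_bin','honey_jar','shaker','pastry_ring']:
    a=pinpoint(w,n)
    for q in a[:2]: print(n,q['p'],np.round(q['at']),np.round(atz(w,q['at'],Z0[n])))
    b=pinpoint(t,n)
plan(520,260,250,0.05)
E
```

```text
board 0.83 [158. 297.] [ 517. -217.    0.]
board 0.17 [182.  34.] [469. 141.   0.]
napkin_holder 0.73 [198. 382.] [ 473. -329.   16.]
napkin_holder 0.67 [ 96. 303.] [ 595. -216.   16.]
milk_jug 0.96 [179. 201.] [487. -96.  16.]
tip_saucer 0.96 [ 95. 303.] [ 595. -216.   16.]
clock: 3.75
eef_pos: [528.2, 57.4, 251.5]
orientation: [[0.999, 0.047, 0.0], [0.047, -0.999, -0.0], [0.0, 0.0, -1.0]]
ft_force: [1.1, 0.1, 0.1]
gripper_width: 84.6
clock: 4.25
eef_pos: [518.8, 257.0, 251.4]
orientation: [[0.999, 0.047, 0.0], [0.047, -0.999, -0.0], [0.0, 0.0, -1.0]]
ft_force: [1.0, -0.1, -0.2]
gripper_width: 84.7
deep_bin 0.87 [ 87. 228.] [605. 297.   3.]
shallow_bin 0.87 [188. 216.] [477. 310.   3.]
honey_jar 0.61 [100. 361.] [598. 135.   3.]
shaker 0.65 [202. 346.] [465. 136.   3.]
at [518.3 256.3 251.5] yaw 0.049 t 4.85 w 85.2 F [-0.1 -0.6  0.1]
 turn [ 0.    -0.    -0.001] shift cm pre-turn axes [ 0.18 -0.36  0.15] post-turn [ 0.18 -0.36  0.15]
```

View pics/w1.png

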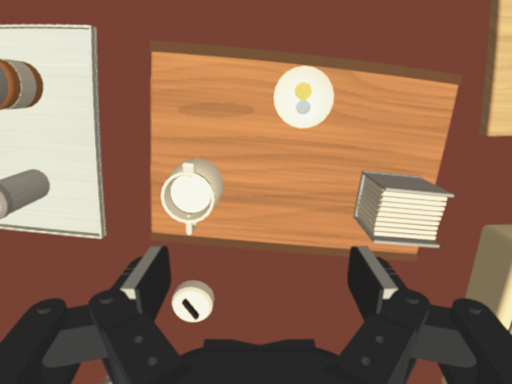

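View pics/w2.png

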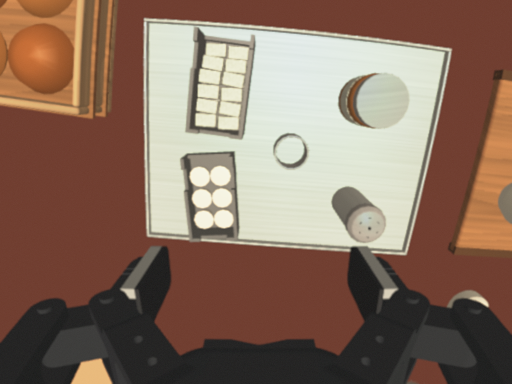

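The wrist view w2 shows the deep bin at (85,222), the shallow bin at (195,212), the ring at (150,290), the jar lid at (100,382) and the shaker top at (222,366). I now fit the board and bin poses by matching silhouettes in several views.

```bash
cat >> h.py <<'E'
from scipy.optimize import least_squares, minimize
def sil(pic,pts):
    m=np.zeros((384*4,512*4),np.uint8);p=proj(pic,pts)[:,::-1]*4+2
    h=cv2.convexHull(p.astype(np.int32));cv2.fillConvexPoly(m,h,1);return m
def box(x,y,yaw,L,W,z0,z1):
    c,s=np.cos(yaw),np.sin(yaw);P=[]
    for a in(-1,1):
        for b in(-1,1):
            for z in(z0,z1):
                u,v=a*L/2,b*W/2;P.append([x+c*u-s*v,y+s*u+c*v,z])
    return np.array(P)
def fitbox(views,x0,L,W,z0,z1,dz=False):
    M=[(p,cv2.resize(m.astype(np.uint8),None,fx=4,fy=4,interpolation=cv2.INTER_LINEAR)) for p,m in views]
    def cost(q):
        o=q[3] if dz else 0
        t=0
        for p,m in M:
            a=sil(p,box(q[0],q[1],q[2]/100,L,W,z0+o,z1+o));t+=1-(a&m).sum()/max(1,(a|m).sum())
        return t
    q0=[x0[0],x0[1],x0[2]*100]+([0] if dz else [])
    sx=np.array([[8,0,0],[0,8,0],[0,0,8],[-8,-8,-8]]) if not dz else np.array([[8,0,0,0],[0,8,0,0],[0,0,8,0],[0,0,0,8],[-8,-8,-8,-8]])
    r=minimize(cost,q0,method='Nelder-Mead',options=dict(initial_simplex=np.array(q0)+sx,xatol=.1,fatol=1e-5,maxiter=400))
    q=r.x.copy();q[2]/=100;return q,r.fun/len(M)
E
python3 - <<'E'
from h import *
t=read_camera('top');s=read_camera('side');w=read_camera('wrist')
spec={'deep_bin':(104,60,3,67),'shallow_bin':(104,60,3,47)}
x0={'deep_bin':(606,300,-.06),'shallow_bin':(474,307,.08)}
for n,(L,W,z0,z1) in spec.items():
    V=[]
    for nm,p in(('top',t),('side',s),('wrist',w)):
        c=cut_out(p,n)
        if c: 
            print(n,nm,round(c[0]['p'],2),np.round(c[0]['at']),c[0]['region'].sum());V.append((p,c[0]['region']))
    for vs in ([V] + [[v] for v in V]):
        print(n,[np.round(a,3) for a in fitbox(vs,x0[n],L,W,z0,z1)])
    print(n,'dz',[np.round(a,3) for a in fitbox(V,x0[n],L,W,z0,z1,True)])
f=w['frame'];save('w2c',cv2.resize(f[15:250,140:260],None,fx=2.5,fy=2.5,interpolation=cv2.INTER_CUBIC))
E
```

```text
deep_bin top 0.76 [152. 112.] 797
deep_bin side 0.95 [145. 204.] 874
deep_bin wrist 0.69 [ 85. 222.] 5951
deep_bin [array([ 6.05232e+02,  3.02089e+02, -8.70000e-02]), np.float64(0.288)]
deep_bin [array([ 6.07551e+02,  3.00344e+02, -1.30000e-02]), np.float64(0.541)]
deep_bin [array([6.10995e+02, 3.07781e+02, 1.80000e-02]), np.float64(0.216)]
deep_bin [array([ 6.01867e+02,  3.01661e+02, -1.07000e-01]), np.float64(0.097)]
deep_bin dz [array([ 6.03949e+02,  3.02765e+02, -9.90000e-02, -5.92900e+00]), np.float64(0.277)]
shallow_bin top 0.73 [209. 114.] 625
shallow_bin side 0.84 [160. 160.] 775
shallow_bin wrist 0.72 [194. 211.] 4580
shallow_bin [array([4.73878e+02, 3.12926e+02, 8.70000e-02]), np.float64(0.291)]
shallow_bin [array([4.78102e+02, 3.00062e+02, 6.70000e-02]), np.float64(0.6)]
shallow_bin [array([4.76279e+02, 3.17881e+02, 9.70000e-02]), np.float64(0.208)]
shallow_bin [array([4.73632e+02, 3.13023e+02, 8.60000e-02]), np.float64(0.051)]
shallow_bin dz [array([ 4.73187e+02,  3.13531e+02,  8.50000e-02, -1.54000e+00]), np.float64(0.291)]
```

View pics/w2c.png

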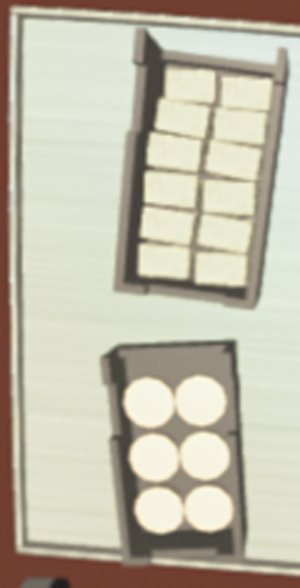

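```bash
python3 -m inch '[[[0,0,0.078,4,-2,1,8.5],[0,0,0.078,4,-2,1,8.5],[0,0,0,1,-0.5,2.5,8.5],[0,0,0,0,0,2.5,8.5],[0,0,0,0,0,0,8.5]]]'
python3 - <<'E'
from h import *
w=read_camera('wrist');save('w3',w['frame'])
plan(602,302,180,-.107)
c=cut_out(w,'deep_bin')
for q in c[:1]:
    print(q['p'],q['at'],q['region'].sum());V=[(w,q['region'])]
    print([np.round(a,3) for a in fitbox(V,(602,302,-.1),104,60,3,67)])
    print([np.round(a,3) for a in fitbox(V,(602,302,-.1),104,60,3,67,True)])
E
```

```text
clock: 5.8
eef_pos: [606.6, 301.0, 177.5]
orientation: [[0.994, -0.106, -0.005], [-0.106, -0.994, -0.003], [-0.005, 0.003, -1.0]]
ft_force: [0.1, -0.5, -0.0]
gripper_width: 85.1
at [607.2 301.4 180. ] yaw -0.106 t 5.85 w 84.9 F [-0.7 -0.2  0.1]
 turn [0.002 0.003 0.001] shift cm pre-turn axes [-0.53 -0.   -0.  ] post-turn [-0.53 -0.   -0.  ]
0.78 [184.3, 257.8] 8309
[array([ 6.04765e+02,  3.01716e+02, -9.30000e-02]), np.float64(0.048)]
[array([ 6.04069e+02,  3.01996e+02, -8.90000e-02, -5.26100e+00]), np.float64(0.034)]
```

View pics/w3.png

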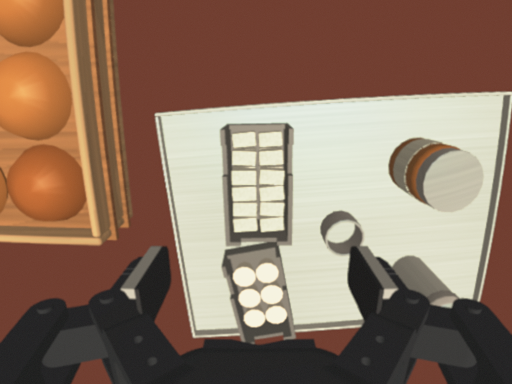

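```bash
python3 - <<'E'
from h import *
import pickle
w=read_camera('wrist');pickle.dump(w,open('w3.pkl','wb'))
plan(599.5,302.3,110,-.098)
E
python3 -m inch '[[[0,0,0,-0.8,0,2,8.5],[0,0,-0.007,0,0,2.5,8.5],[0,0,0,0,0,2.5,8.5],[0,0,0,0,0,0,8.5]]]'
python3 - <<'E'
from h import *
import pickle
w=read_camera('wrist');save('w4',w['frame']);pickle.dump(w,open('w4.pkl','wb'))
plan(599.5,302.3,15,-.098)
a=pickle.load(open('w3.pkl','rb'));c=None
save('w3c',cv2.resize(a['frame'][100:260,200:320],None,fx=3.5,fy=3.5,interpolation=cv2.INTER_CUBIC))
save('w4c',cv2.resize(w['frame'][60:384,130:400],None,fx=1.8,fy=1.8,interpolation=cv2.INTER_CUBIC))
c=cut_out(w,'deep_bin')
for q in c[:1]:
    print(q['p'],q['at'],q['region'].sum());V=[(w,q['region'])]
    print([np.round(a,3) for a in fitbox(V,(602,302,-.1),104,60,3,67)])
    print([np.round(a,3) for a in fitbox(V,(602,302,-.1),104,60,3,67,True)])
E
```

```text
at [608.3 302.  182.7] yaw -0.106 t 5.95 w 84.8 F [ 0.3 -0.1  0. ]
 turn [-0.001 -0.001 -0.008] shift cm pre-turn axes [-0.89  0.07  7.27] post-turn [-0.88  0.06  7.27]
clock: 6.35
eef_pos: [599.2, 301.9, 110.2]
orientation: [[0.995, -0.099, -0.002], [-0.099, -0.995, -0.001], [-0.002, 0.001, -1.0]]
ft_force: [-1.2, -0.8, -0.0]
gripper_width: 85.1
at [600.  302.5 112. ] yaw -0.099 t 6.4 w 84.6 F [ 0.7 -0.  -0.4]
 turn [ 0.     0.    -0.001] shift cm pre-turn axes [-0.05  0.02  9.7 ] post-turn [-0.05  0.02  9.7 ]
0.73 [197.5, 256.8] 14535
[array([ 6.05106e+02,  3.01554e+02, -9.10000e-02]), np.float64(0.044)]
[array([ 6.04683e+02,  3.01562e+02, -8.70000e-02, -1.74400e+00]), np.float64(0.039)]
```

View pics/w3c.png

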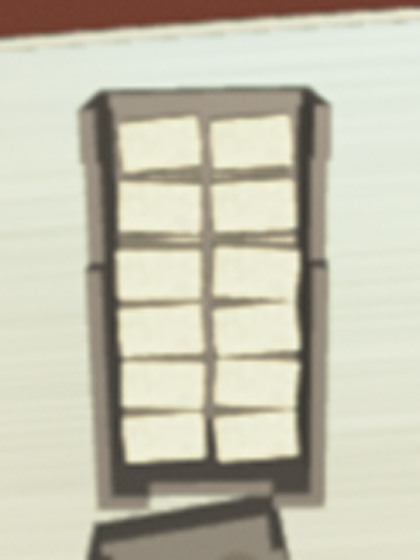

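View pics/w4c.png

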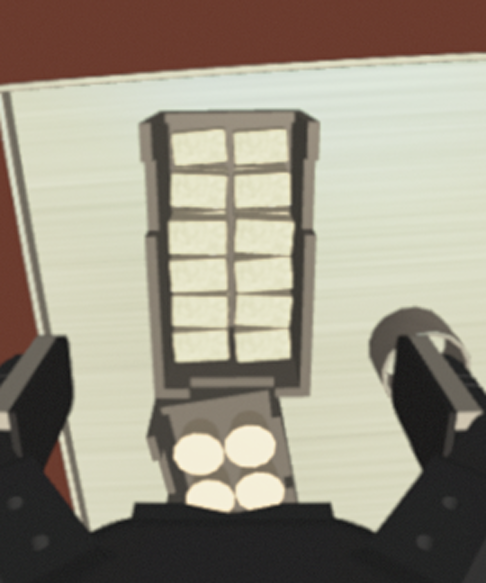

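The close-ups show the bin's open end up, with back rim corners at (245,228) and (245,292) in w3, and (280,217) and (280,301) in w4. I triangulate them for the rim height.

```bash
python3 - <<'E'
from h import *
import pickle
a=pickle.load(open('w3.pkl','rb'));b=pickle.load(open('w4.pkl','rb'))
for p,q in(((244.9,228),(280,217.2)),((244.6,292.3),(280,301.1))):
    print(tri(a,p,b,q), atz(b,q,67))
E
python3 -m inch '[[[0,0,0,0,0,2.5,8.5],[0,0,0,0,0,2.5,8.5],[0,0,0,0,0,2.5,8.5],[0,0,0,0,0,2,8.5],[0,0,0,0,0,0,8.5]]]'
```

```text
(array([555.82959281, 335.0702413 ,  66.12912499]), np.float64(0.5921451989557197)) [556.26828094 334.60636235  67.        ]
(array([549.95870391, 276.57872392,  66.25861308]), np.float64(0.315004379679798)) [550.41816424 276.80298086  67.        ]
clock: 6.95
eef_pos: [599.9, 302.4, 16.0]
orientation: [[0.995, -0.099, -0.001], [-0.099, -0.995, -0.001], [-0.001, 0.001, -1.0]]
ft_force: [0.4, 0.4, -0.0]
gripper_width: 85.0
```

```bash
python3 -m inch '[[[0,0,0,0,0,0,5.4],[0,0,0,0,0,0,5.4],[0,0,0,0,0,0,5.4],[0,0,0,0,0,0,5.4],[0,0,0,0,0,0,5.4]]]' 45
python3 - <<'E'
from h import *
w=read_camera('wrist');save('w5',w['frame']);s=read_camera('side');save('s5',cv2.resize(s['frame'][60:260,100:320],None,fx=3,fy=3))
plan(600,302,30,-.098)
E
```

```text
clock: 7.45
eef_pos: [601.4, 303.4, 18.7]
orientation: [[0.995, -0.099, 0.003], [-0.099, -0.995, 0.002], [0.003, -0.002, -1.0]]
ft_force: [-0.8, 0.9, 6.9]
gripper_width: 59.6
at [601.4 303.5  18.7] yaw -0.099 t 7.55 w 59.6 F [-0.7  0.1  7.6]
 turn [-0.002 -0.003 -0.001] shift cm pre-turn axes [-0.12  0.16 -1.13] post-turn [-0.13  0.16 -1.13]
```

View pics/w5.png

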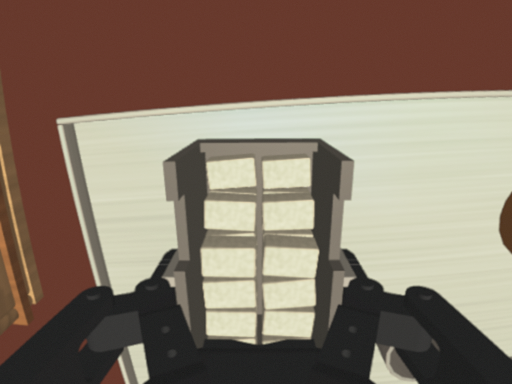

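View pics/s5.png

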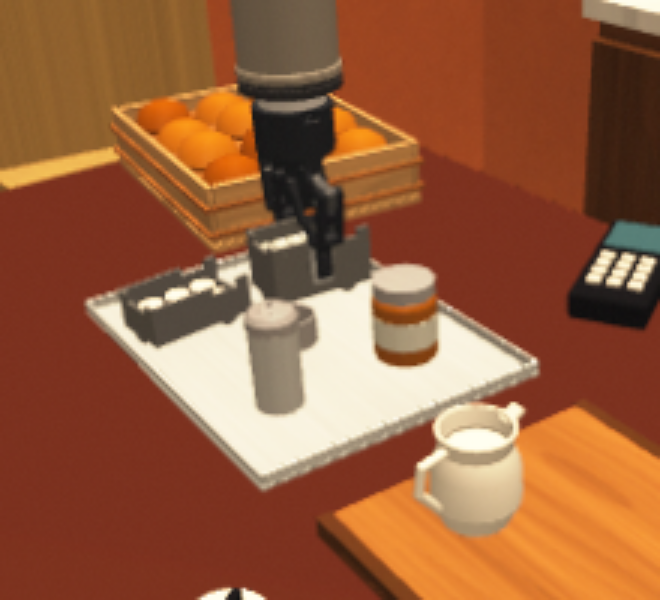

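```bash
python3 -m inch '[[[0,0,0,0,0,-1,5.4],[0,0,0,0,0,-3,5.4],[0,0,0,0,0,-4,5.4],[0,0,0,0,0,-4,5.4],[0,0,0,0,0,-2,5.4]]]'
python3 - <<'E'
from h import *
w=read_camera('wrist');save('w6',w['frame']);s=read_camera('side');save('s6',s['frame'])
plan(482,-60,160,-.04)
# board by colour in top + side
t=read_camera('top');save('t6',t['frame'])
for nm,p in(('top',t),('side',s)):
    c=cut_out(p,'board')
    m=np.zeros((384,512),bool)
    for n in ['board','milk_jug','napkin_holder','tip_saucer']:
        q=cut_out(p,n)
        if q: m|=q[0]['region']; print(n,nm,round(q[0]['p'],2),np.round(q[0]['at']),q[0]['region'].sum())
    b=c[0]['region']
    h=cv2.convexHull(np.argwhere(b)[:,::-1].astype(np.int32));k=np.zeros((384,512),np.uint8);cv2.fillConvexPoly(k,h,1)
    print(nm,[np.round(a,3) for a in fitbox([(p,k)],(517,-216,-.04),250,370,0,16)])
E
```

```text
clock: 8.05
eef_pos: [601.3, 303.4, 161.7]
orientation: [[0.995, -0.099, 0.004], [-0.099, -0.995, 0.002], [0.004, -0.003, -1.0]]
ft_force: [0.9, 0.3, -1.2]
gripper_width: 59.3
at [601.8 303.6 161.5] yaw -0.1 t 8.15 w 59.4 F [ 0.5  0.4 -1.4]
 turn [-0.003 -0.006 -0.06 ] shift cm pre-turn axes [-8.310e+00  3.737e+01 -3.000e-02] post-turn [-10.51  36.81   0.15]
board top 0.9 [195. 333.] 14056
milk_jug top 0.9 [216. 288.] 683
napkin_holder top 0.66 [214. 395.] 1311
tip_saucer top 0.74 [170. 336.] 620
top [array([ 5.17092e+02, -2.13389e+02, -4.30000e-02]), np.float64(0.012)]
board side 0.94 [270. 309.] 14671
milk_jug side 0.7 [290. 353.] 3591
napkin_holder side 0.58 [291. 352.] 3501
tip_saucer side 0.73 [234. 336.] 644
side [array([ 5.14989e+02, -2.14470e+02, -3.90000e-02]), np.float64(0.01)]
```

View pics/s6.png

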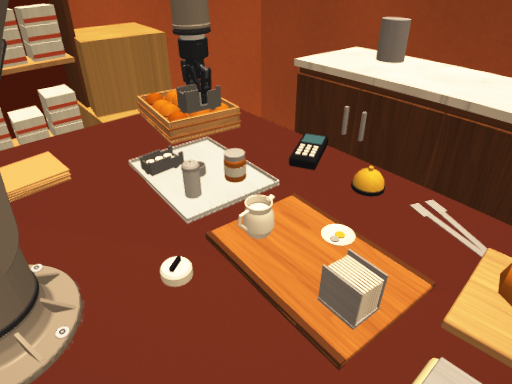

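View pics/w6.png

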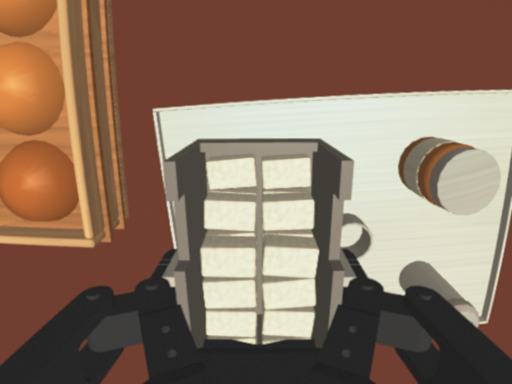

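```bash
python3 - <<'E'
from h import *
w=read_camera('wrist');s=get_obs();q=cut_out(w,'deep_bin')
zb=s['eef_pos'][2]-15.7
for dz in(False,True):
    f=fitbox([(w,q[0]['region'])],(605,302,-.1),104,60,zb,zb+64,dz);print(q[0]['p'],np.round(f[0],3),f[1])
    R=np.array(s['orientation']);d=np.array([f[0][0],f[0][1],0])-s['eef_pos']*[1,1,0];print('in tool',R.T@d)
E
python3 -m inch '[[[0,0,-0.03,0,2,0,5.4],[0,0,-0.029,0,3,0,5.4],[0,0,0,-1,4,0,5.4],[0,0,0,-1,4,0,5.4],[0,0,0,-1,4,0,5.4]]]'
python3 -m inch '[[[0,0,0,-1,4,0,5.4],[0,0,0,-1,4,0,5.4],[0,0,0,-1,4,0,5.4],[0,0,0,-1,4,0,5.4],[0,0,0,-1,4,0,5.4]]]'
python3 -m inch '[[[0,0,0,-1,4,0,5.4],[0,0,0,-1,4,0,5.4],[0,0,0,0,4,0,5.4],[0,0,0,0,2,0,5.4],[0,0,0,0,0,0,5.4]]]'
python3 - <<'E'
from h import *
plan(477,-212,160,-.041)
w=read_camera('wrist');save('w7',w['frame'])
E
```

```text
0.98 [ 6.03497e+02  3.01892e+02 -9.90000e-02] 0.19122708837298863
in tool [ 3.49280440e+00  3.94609332e-01 -1.33445586e-03]
0.98 [ 6.02791e+02  3.01966e+02 -1.00000e-01 -5.67400e+00] 0.18594426070522707
in tool [ 2.78244412e+00  3.90353325e-01 -1.05336009e-03]
clock: 9.3
eef_pos: [560.7, 132.7, 156.3]
orientation: [[0.999, -0.04, 0.0], [-0.04, -0.999, 0.0], [0.0, -0.0, -1.0]]
ft_force: [0.8, 0.2, -1.5]
gripper_width: 59.6
clock: 9.8
eef_pos: [502.7, -65.2, 156.6]
orientation: [[0.999, -0.04, 0.001], [-0.04, -0.999, -0.0], [0.001, 0.0, -1.0]]
ft_force: [0.5, -0.2, -1.3]
gripper_width: 59.4
clock: 10.3
eef_pos: [477.1, -206.0, 156.4]
orientation: [[0.999, -0.045, 0.0], [-0.045, -0.999, -0.001], [0.0, 0.001, -1.0]]
ft_force: [0.1, 0.1, -1.2]
gripper_width: 59.6
at [ 477.1 -206.   156.4] yaw -0.045 t 10.3 w 59.6 F [ 0.1  0.1 -1.2]
 turn [ 0.001 -0.    -0.004] shift cm pre-turn axes [ 0.02  0.6  -0.36] post-turn [ 0.01  0.6  -0.36]
```

View pics/w7.png

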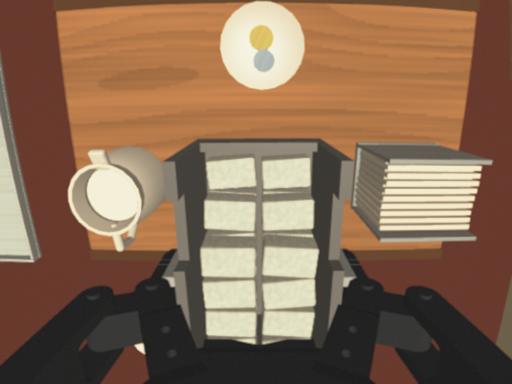

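```bash
python3 -m inch '[[[0,0,-0.004,0.05,0.65,0,5.4],[0,0,0,0,0,4,5.4],[0,0,0,0,0,4,5.4],[0,0,0,0,0,2.5,5.4],[0,0,0,0,0,1,5.4]]]'
python3 -m inch '[[[0,0,0,0,0,0.3,5.4],[0,0,0,0,0,0,5.4]]]'
python3 - <<'E'
from h import *
plan(477.5,-212.5,32.5,-.041)
t=read_camera('top');save('t8',cv2.resize(t['frame'][130:270,240:430],None,fx=3.8,fy=3.8))
w=read_camera('side');save('s8',cv2.resize(w['frame'][120:370,190:440],None,fx=2.3,fy=2.3))
E
```

```text
clock: 10.85
eef_pos: [477.0, -208.0, 39.2]
orientation: [[0.999, -0.034, -0.003], [-0.034, -0.999, 0.001], [-0.003, -0.001, -1.0]]
ft_force: [-0.2, -0.3, 0.3]
gripper_width: 59.3
clock: 11.05
eef_pos: [478.5, -209.1, 39.0]
orientation: [[0.999, -0.036, 0.001], [-0.036, -0.999, -0.0], [0.001, 0.0, -1.0]]
ft_force: [-0.1, -0.4, -0.7]
gripper_width: 59.3
at [ 478.5 -209.1   39. ] yaw -0.036 t 11.05 w 59.3 F [-0.1 -0.4 -0.7]
 turn [ 0.    -0.001  0.005] shift cm pre-turn axes [-0.09  0.34  0.65] post-turn [-0.09  0.34  0.65]
```

View pics/s8.png

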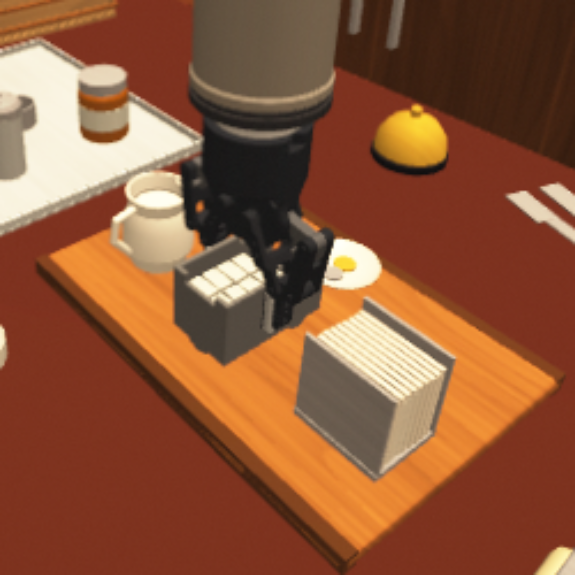

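```bash
python3 -m inch '[[[0,0,0.005,-0.1,0.35,0,5.4],[0,0,0,0,0,0.4,5.4],[0,0,0,0,0,0.2,5.4],[0,0,0,0,0,0,5.4]]]'
python3 - <<'E'
from h import *
plan(477.5,-212.5,31.7,-.041)
E
```

```text
clock: 11.55
eef_pos: [476.6, -212.8, 32.1]
orientation: [[0.999, -0.041, -0.0], [-0.041, -0.999, 0.0], [-0.0, -0.0, -1.0]]
ft_force: [0.3, -0.0, -0.9]
gripper_width: 59.6
at [ 476.6 -212.8   32.1] yaw -0.041 t 11.55 w 59.6 F [ 0.3 -0.  -0.9]
 turn [-0.  0. -0.] shift cm pre-turn axes [ 0.09 -0.03  0.04] post-turn [ 0.09 -0.03  0.04]
```

```bash
for i in 1; do python3 -m inch '[[[0,0,0,0.1,0,0.1,5.4],[0,0,0,0,0,0,5.4]]]'; done
python3 -m inch '[[[0,0,0,0,0,0.1,5.4],[0,0,0,0,0,0,5.4]]]'
```

```text
clock: 11.75
eef_pos: [477.1, -212.8, 31.6]
orientation: [[0.999, -0.041, -0.001], [-0.041, -0.999, 0.0], [-0.001, -0.0, -1.0]]
ft_force: [-8.9, 2.0, 13.9]
gripper_width: 59.3
clock: 11.95
eef_pos: [477.2, -212.8, 31.4]
orientation: [[0.999, -0.041, -0.001], [-0.041, -0.999, -0.0], [-0.001, 0.0, -1.0]]
ft_force: [-13.9, 4.5, 33.0]
gripper_width: 59.6
```

```bash
python3 -m inch '[[[0,0,0,0,0,-0.15,6.5],[0,0,0,0,0,0,7.5],[0,0,0,0,0,0,8],[0,0,0,0,0,0,8],[0,0,0,0,0,0,8]]]'
python3 -m inch '[[[0,0,0,0,0,-2,8],[0,0,0,0,0,-4,8],[0,0,0,0,0,-4,8],[0,0,0,0,0,-3,8.3],[0,0,0,0,0,0,8.5]]]'
python3 - <<'E'
from h import *
w=read_camera('wrist');save('w9',w['frame']);s=read_camera('side');save('s9',cv2.resize(s['frame'][120:370,190:440],None,fx=2.3,fy=2.3))
plan(477.5,-212.5,150,-.041)
q=cut_out(w,'deep_bin')
for dz in(False,True): print(np.round(fitbox([(w,q[0]['region'])],(481,-212,-.041),104,60,16,80,dz)[0],3))
q=pinpoint(w,'deep_bin');print(q[0]['p'],atz(w,q[0]['at'],16))
for n in('milk_jug','napkin_holder','tip_saucer'):
    for q in pinpoint(w,n)[:1]:print(n,q['p'],np.round(atz(w,q['at'],16)))
E
```

```text
clock: 12.45
eef_pos: [477.8, -212.8, 31.7]
orientation: [[0.999, -0.041, -0.0], [-0.041, -0.999, 0.0], [-0.0, -0.0, -1.0]]
ft_force: [0.4, 0.6, -0.2]
gripper_width: 79.8
clock: 12.95
eef_pos: [479.7, -213.6, 165.8]
orientation: [[0.999, -0.042, 0.006], [-0.041, -0.999, -0.002], [0.006, 0.002, -1.0]]
ft_force: [0.4, 0.7, -0.5]
gripper_width: 85.5
at [ 477.9 -212.9  162.2] yaw -0.041 t 13.05 w 85.0 F [0.1 0.1 0.2]
 turn [ 0.    -0.001 -0.   ] shift cm pre-turn axes [-0.05 -0.04  1.22] post-turn [-0.04 -0.04  1.22]
[ 4.80151e+02 -2.13339e+02 -3.20000e-02]
[ 4.79645e+02 -2.13531e+02 -3.50000e-02 -6.73800e+00]
0.94 [ 480.3244021  -214.68715027   16.        ]
milk_jug 0.6 [488. -95.  16.]
napkin_holder 0.6 [ 477. -331.   16.]
tip_saucer 0.92 [ 593. -216.   16.]
```

View pics/w9.png

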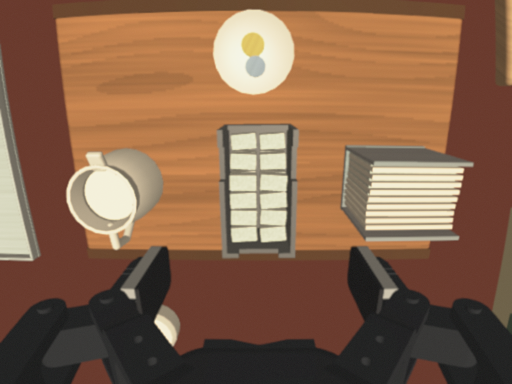

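View pics/s9.png

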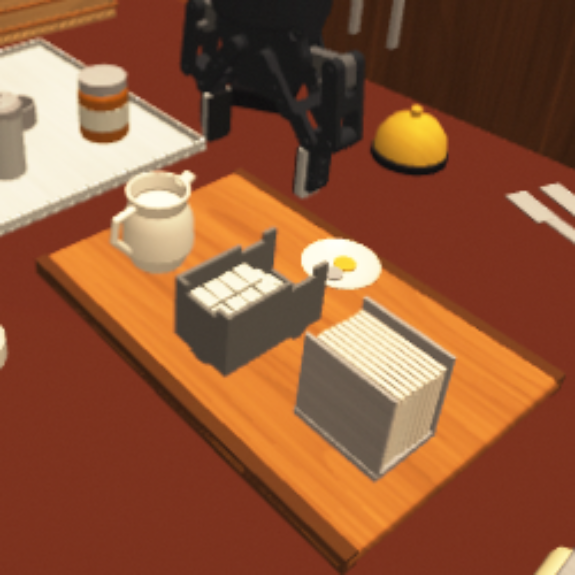

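```bash
python3 -m inch '[[[0,0,-0.064,0,-2,0,8.5],[0,0,-0.063,0,-3,0,8.5],[0,0,0,0.6,-4,0,8.5],[0,0,0,0.6,-4,0,8.5],[0,0,0,0.6,-4,0,8.5]]]'
python3 -m inch '[[[0,0,0,0.6,-4,0,8.5],[0,0,0,0.6,-4,0,8.5],[0,0,0,0.3,-4,0,8.5],[0,0,0,0.3,-4,0,8.5],[0,0,0,0.3,-4,0,8.5]]]'
python3 -m inch '[[[0,0,0,0.3,-4,0,8.5],[0,0,0,0,-4,0,8.5],[0,0,0,0,-4,0,8.5],[0,0,0,0,-3,0,8.5],[0,0,0,0,0,0,8.5]]]'
python3 - <<'E'
from h import *
import pickle
plan(470,312.7,160,.086)
w=read_camera('wrist');save('w10',w['frame']);pickle.dump(w,open('w10.pkl','wb'))
q=cut_out(w,'shallow_bin')
for dz in(False,True): print(np.round(fitbox([(w,q[0]['region'])],(474,313,.086),104,60,3,47,dz)[0],3))
E
```

```text
clock: 13.8
eef_pos: [485.1, -39.7, 161.4]
orientation: [[0.996, 0.087, -0.001], [0.087, -0.996, 0.0], [-0.001, -0.0, -1.0]]
ft_force: [0.7, -0.5, 0.9]
gripper_width: 85.4
clock: 14.3
eef_pos: [488.5, 161.5, 161.4]
orientation: [[0.996, 0.087, -0.001], [0.087, -0.996, 0.0], [-0.001, -0.0, -1.0]]
ft_force: [0.3, -0.2, 0.2]
gripper_width: 85.0
clock: 14.8
eef_pos: [477.3, 314.1, 161.4]
orientation: [[0.996, 0.093, -0.001], [0.093, -0.996, 0.002], [-0.001, -0.002, -1.0]]
ft_force: [0.6, -0.5, 0.2]
gripper_width: 85.0
at [477.3 314.1 161.4] yaw 0.093 t 14.8 w 85.0 F [ 0.6 -0.5  0.2]
 turn [-0.002  0.001  0.007] shift cm pre-turn axes [-0.74  0.07  0.14] post-turn [-0.74  0.08  0.14]
[4.73933e+02 3.13293e+02 8.10000e-02]
[ 4.73350e+02  3.13148e+02  8.40000e-02 -3.39100e+00]
```

View pics/w10.png

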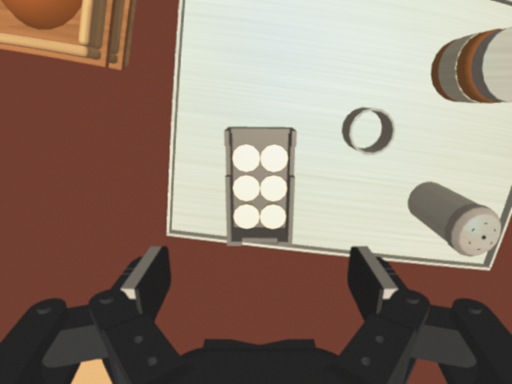

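```bash
python3 -m inch '[[[0,0,0.008,-0.8,0.1,2,8.5],[0,0,0,0,0,3,8.5],[0,0,0,0,0,2,8.5],[0,0,0,0,0,0,8.5]]]'
python3 - <<'E'
from h import *
import pickle
plan(469,312.8,8,.083)
w=read_camera('wrist');save('w11',w['frame']);pickle.dump(w,open('w11.pkl','wb'))
q=cut_out(w,'shallow_bin')
for dz in(False,True): print(np.round(fitbox([(w,q[0]['region'])],(474,313,.086),104,60,3,47,dz)[0],3))
a=pickle.load(open('w10.pkl','rb'))['frame'];save('w10c',cv2.resize(a[110:260,200:320],None,fx=4,fy=4,interpolation=cv2.INTER_CUBIC))
save('w11c',cv2.resize(w['frame'][100:384,160:360],None,fx=2,fy=2,interpolation=cv2.INTER_CUBIC))
E
```

```text
clock: 15.3
eef_pos: [470.4, 305.2, 89.4]
orientation: [[0.997, 0.077, -0.004], [0.077, -0.997, -0.003], [-0.004, 0.002, -1.0]]
ft_force: [-0.6, 0.2, -0.2]
gripper_width: 84.6
at [470.4 305.2  89.4] yaw 0.077 t 15.3 w 84.6 F [-0.6  0.2 -0.2]
 turn [ 0.002  0.004 -0.006] shift cm pre-turn axes [-0.05 -0.79  8.14] post-turn [-0.08 -0.77  8.14]
[4.74142e+02 3.13093e+02 8.40000e-02]
[ 4.73706e+02  3.13053e+02  8.40000e-02 -3.02400e+00]
```

View pics/w10c.png

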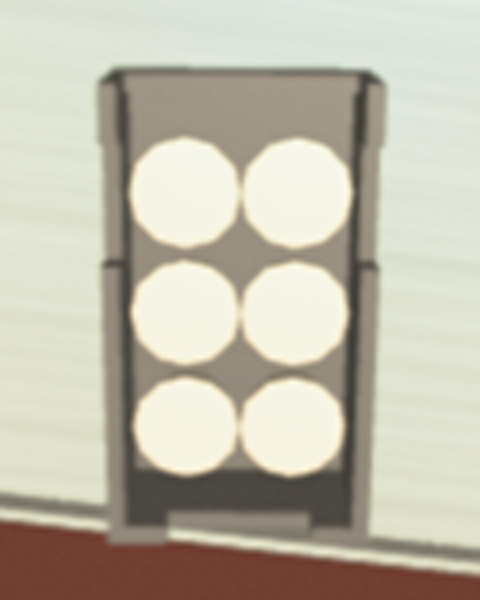

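View pics/w11c.png

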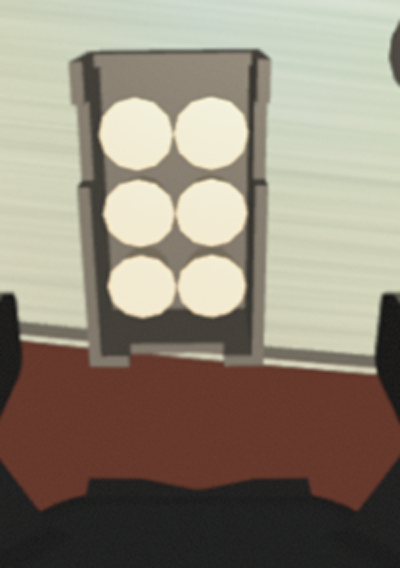

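```bash
python3 - <<'E'
from h import *
import pickle
a=pickle.load(open('w10.pkl','rb'));b=pickle.load(open('w11.pkl','rb'))
for p,q in(((245.5,226.75),(283,205)),((245,292),(282,291.5))):
    print(tri(a,p,b,q), atz(b,q,47))
E
python3 -m inch '[[[0,0,-0.006,-0.1,-0.78,0,8.5],[0,0,0,0,0,2,8.5],[0,0,0,0,0,2,8.5],[0,0,0,0,0,0,8.5]]]'
python3 - <<'E'
from h import *
plan(469,312.8,8,.083)
E
```

```text
(array([419.06408894, 338.16709518,  46.27176934]), np.float64(0.09605998033870156)) [419.58392845 338.10152827  47.        ]
(array([427.05115178, 279.02532076,  50.17894087]), np.float64(0.010598201535797018)) [424.98580566 278.47232764  47.        ]
clock: 15.8
eef_pos: [469.3, 315.0, 51.0]
orientation: [[0.996, 0.084, -0.001], [0.084, -0.996, -0.001], [-0.001, 0.001, -1.0]]
ft_force: [-0.2, 0.2, -0.0]
gripper_width: 85.0
at [469.3 315.   51. ] yaw 0.084 t 15.8 w 85.0 F [-0.2  0.2 -0. ]
 turn [0.001 0.001 0.001] shift cm pre-turn axes [-0.05  0.21  4.3 ] post-turn [-0.05  0.22  4.3 ]
```

```bash
python3 -m inch '[[[0,0,0,0,0.2,1,8.5],[0,0,0,0,0,2,8.5],[0,0,0,0,0,1.3,8.5],[0,0,0,0,0,0,8.5]]]'
python3 -m inch '[[[0,0,0,0,0,0,5.4],[0,0,0,0,0,0,5.4],[0,0,0,0,0,0,5.4],[0,0,0,0,0,0,5.4],[0,0,0,0,0,0,5.4]]]' 45
python3 - <<'E'
from h import *
plan(469,312.8,8,.083)
w=read_camera('wrist');save('w12',w['frame'])
E
python3 -m inch '[[[0,0,0,0,0,-1,5.4],[0,0,0,0,0,-3,5.4],[0,0,0,0,0,-4,5.4],[0,0,0,0,0,-4,5.4],[0,0,0,0,0,-4,5.4]]]'
python3 -m inch '[[[0,0,0,0,0,-2,5.4],[0,0,0,0,0,0,5.4]]]'
python3 - <<'E'
from h import *
plan(469,312.8,8,.083)
w=read_camera('wrist');save('w13',w['frame'])
s=get_obs();q=cut_out(w,'shallow_bin');print(q[0]['p'],q[0]['at'])
E
```

```text
clock: 16.2
eef_pos: [469.7, 312.6, 7.9]
orientation: [[0.996, 0.084, -0.001], [0.084, -0.996, -0.001], [-0.001, 0.001, -1.0]]
ft_force: [0.0, 0.6, 0.3]
gripper_width: 85.0
clock: 16.7
eef_pos: [470.7, 313.7, 9.8]
orientation: [[0.996, 0.084, 0.001], [0.084, -0.996, 0.001], [0.001, -0.001, -1.0]]
ft_force: [-1.2, 1.1, 7.4]
gripper_width: 59.5
at [470.7 313.7   9.8] yaw 0.084 t 16.7 w 59.5 F [-1.2  1.1  7.4]
 turn [-0.001 -0.001  0.001] shift cm pre-turn axes [-0.18  0.07  0.18] post-turn [-0.18  0.07  0.18]
clock: 17.25
eef_pos: [469.7, 312.7, 171.1]
orientation: [[0.996, 0.084, -0.0], [0.084, -0.996, -0.0], [-0.0, 0.0, -1.0]]
ft_force: [0.6, 0.1, -1.3]
gripper_width: 59.6
clock: 17.45
eef_pos: [471.2, 313.8, 192.7]
orientation: [[0.997, 0.083, 0.005], [0.083, -0.997, 0.003], [0.005, -0.002, -1.0]]
ft_force: [0.4, -0.4, -1.5]
gripper_width: 59.3
at [471.2 313.8 192.7] yaw 0.084 t 17.45 w 59.3 F [ 0.4 -0.4 -1.5]
 turn [-0.002 -0.005  0.001] shift cm pre-turn axes [-0.32  0.12 18.47] post-turn [-0.23  0.08 18.47]
0.78 [235.1, 261.3]
```

View pics/w13.png

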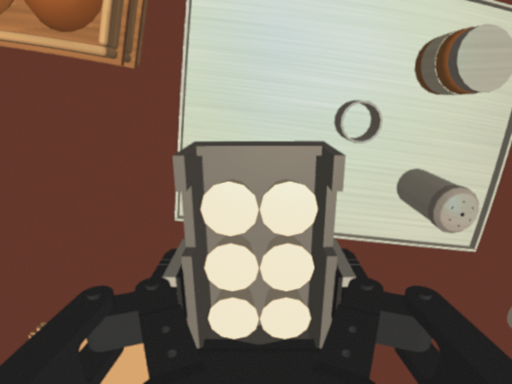

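Run:
```python
from h import *
w=read_camera('wrist');s=get_obs();R=np.array(s['orientation']);p=s['eef_pos']
a=cv2.imread('pics/w7.png');b=cv2.imread('pics/w13.png')
save('cmp',cv2.cvtColor(np.hstack([cv2.resize(x[125:285,150:370],None,fx=1.8*1,fy=1.8*1.6,interpolation=cv2.INTER_CUBIC) for x in(a,b)]),cv2.COLOR_BGR2RGB))
def T(rc,h): return np.round(R.T@(atz(w,rc,p[2]+h)-p),1)
print('deep notch',T((262,190),48),T((262,340),48),'front',T((141,200),48))
print('shal notch',T((251,190),37),T((251,335),37),'front',T((144,200),37))
```

```text
deep notch [ 20.  -23.7 -48. ] [ 19.9  28.6 -48. ] front [ 61.9 -17.8 -48.1]
shal notch [ 18.5 -26.1 -37. ] [ 18.4  29.5 -37. ] front [ 59.4 -20.  -37.1]
```

View pics/cmp.png

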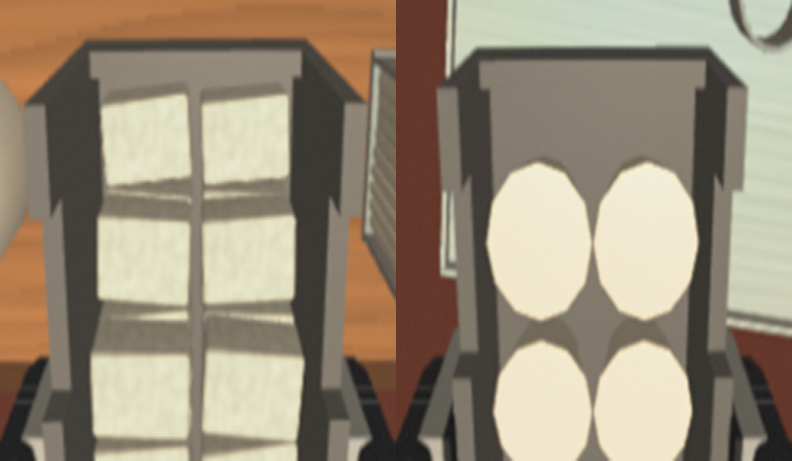

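Run:
```python
from h import *
w=read_camera('wrist');s=get_obs();R=np.array(s['orientation']);p=s['eef_pos']
def T(r,c,h): return np.round(R.T@(atz(w,(r,c),p[2]+h)-p),1)
print('deep', T(125+419/2.88,165,48), T(125+217/2.88,160,48),T(125+217/2.88,345,48))
print('shal', T(125+377/2.88,173,37), T(125+190/2.88,175,37),T(125+190/2.88,340,37))
```

```text
deep [ 16.6 -32.6 -48.1] [ 42.6 -31.7 -48.1] [ 42.6  28.4 -48. ]
shal [ 16.4 -32.7 -37.1] [ 42.5 -29.7 -37.1] [ 42.5  29.6 -37. ]
```

```bash
python3 -m inch '[[[0,0,0.063,0,2,0,5.4],[0,0,0.062,0,3,0,5.4],[0,0,0,0.6,4,0,5.4],[0,0,0,0.6,4,0,5.4],[0,0,0,0.6,4,0,5.4]]]'
python3 -m inch '[[[0,0,0,0.6,4,0,5.4],[0,0,0,0.3,4,0,5.4],[0,0,0,0.1,4,0,5.4],[0,0,0,0,4,0,5.4],[0,0,0,0,4,0,5.4]]]'
python3 -m inch '[[[0,0,0,0,4,0,5.4],[0,0,0,0,4,0,5.4],[0,0,0,0,4,0,5.4],[0,0,0,0,3,0,5.4],[0,0,0,0,0,0,5.4]]]'
python3 -m inch '[[[0,0,0,0,0,0,5.4],[0,0,0,0,0,0,5.4]]]'
python3 - <<'E'
from h import *
plan(477.7,-212.8,105,-.041)
s=read_camera('side');save('s14',cv2.resize(s['frame'][120:370,190:440],None,fx=2.3,fy=2.3))
E
```

```text
clock: 18.15
eef_pos: [484.8, 140.2, 187.9]
orientation: [[0.999, -0.043, -0.002], [-0.043, -0.999, -0.001], [-0.002, 0.001, -1.0]]
ft_force: [0.3, 0.5, -1.4]
gripper_width: 59.3
clock: 18.65
eef_pos: [486.1, -59.9, 188.0]
orientation: [[0.999, -0.043, -0.002], [-0.043, -0.999, 0.0], [-0.002, -0.0, -1.0]]
ft_force: [0.8, -0.1, -0.3]
gripper_width: 59.5
clock: 19.15
eef_pos: [479.2, -212.1, 187.7]
orientation: [[0.999, -0.048, -0.002], [-0.048, -0.999, -0.0], [-0.002, 0.001, -1.0]]
ft_force: [0.9, 0.7, -1.0]
gripper_width: 59.6
clock: 19.35
eef_pos: [480.7, -206.8, 188.3]
orientation: [[0.999, -0.041, -0.001], [-0.041, -0.999, 0.001], [-0.001, -0.001, -1.0]]
ft_force: [-0.1, 1.2, 0.1]
gripper_width: 59.5
at [ 480.7 -206.8  188.3] yaw -0.041 t 19.35 w 59.5 F [-0.1  1.2  0.1]
 turn [-0.001  0.001  0.   ] shift cm pre-turn axes [-0.27  0.62  8.33] post-turn [-0.28  0.61  8.33]
```

View pics/s14.png

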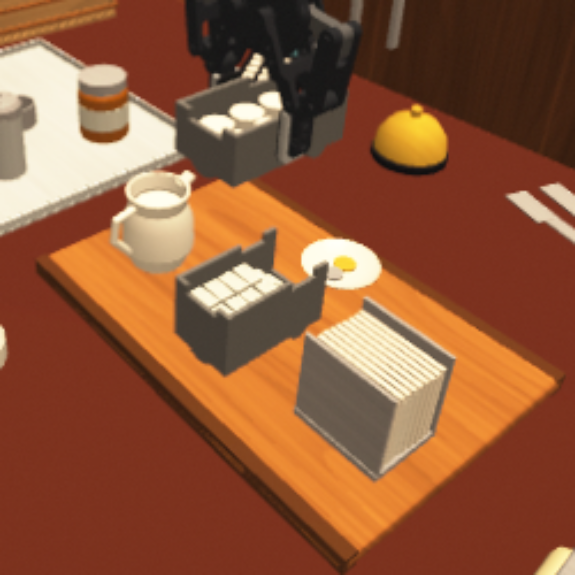

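Both bins point the same way. Next I lower to just above contact and fine-align.

```bash
python3 -m inch '[[[0,0,0,-0.28,0.6,2,5.4],[0,0,0,0,0,3,5.4],[0,0,0,0,0,3,5.4],[0,0,0,0,0,0,5.4],[0,0,0,0,0,0,5.4]]]'
python3 - <<'E'
from h import *
plan(477.7,-212.8,90,-.041)
E
```

```text
clock: 19.9
eef_pos: [478.1, -212.8, 109.2]
orientation: [[0.999, -0.04, -0.001], [-0.04, -0.999, 0.001], [-0.001, -0.001, -1.0]]
ft_force: [-0.1, -0.3, -0.1]
gripper_width: 59.5
at [ 478.1 -212.8  109.2] yaw -0.04 t 19.9 w 59.5 F [-0.1 -0.3 -0.1]
 turn [-0.001  0.001  0.001] shift cm pre-turn axes [-0.04  0.    1.92] post-turn [-0.04  0.    1.92]
```

```bash
python3 -m inch '[[[0,0,0,0,0,1,5.4],[0,0,0,0,0,0.8,5.4],[0,0,0,0,0,0,5.4]]]'
python3 - <<'E'
from h import *
plan(477.7,-212.8,81,-.041)
s=read_camera('side');save('s15',cv2.resize(s['frame'][180:290,250:350],None,fx=6,fy=5.4,interpolation=cv2.INTER_CUBIC))
E
```

```text
clock: 20.2
eef_pos: [477.7, -213.4, 90.3]
orientation: [[0.999, -0.041, -0.001], [-0.041, -0.999, 0.0], [-0.001, -0.0, -1.0]]
ft_force: [-0.1, -0.1, -0.4]
gripper_width: 59.5
at [ 477.7 -213.4   90.3] yaw -0.041 t 20.2 w 59.5 F [-0.1 -0.1 -0.4]
 turn [-0.     0.001 -0.   ] shift cm pre-turn axes [-0.   -0.06  0.93] post-turn [-0.   -0.06  0.93]
```

View pics/s15.png

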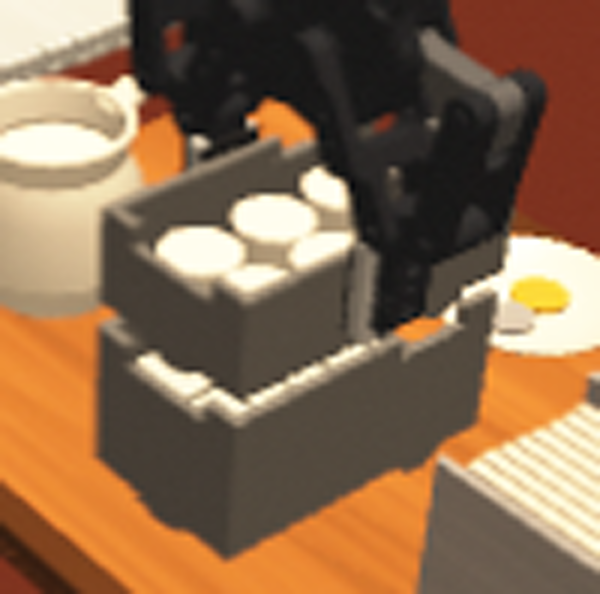

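```bash
python3 -m inch '[[[0,0,0,0,-0.05,0.3,5.4],[0,0,0,0,0,0,5.4]]]'
python3 -m inch '[[[0,0,0,0,0,0.2,5.4],[0,0,0,0,0,0,5.4]]]'
```

```text
clock: 20.45
eef_pos: [478.0, -213.0, 87.8]
orientation: [[0.999, -0.041, 0.0], [-0.041, -0.999, 0.0], [0.0, -0.0, -1.0]]
ft_force: [-0.6, 1.2, -0.8]
gripper_width: 59.4
clock: 20.65
eef_pos: [478.0, -213.0, 85.7]
orientation: [[0.999, -0.041, -0.0], [-0.041, -0.999, 0.0], [-0.0, -0.0, -1.0]]
ft_force: [0.1, 0.1, -1.1]
gripper_width: 59.1
```

No contact at 85.7, which is below the unseated level of 86.8, so the lugs are entering the notches.

```bash
python3 -m inch '[[[0,0,0,0,0,0.2,5.4],[0,0,0,0,0,0,5.4]]]'
python3 -m inch '[[[0,0,0,0,0,0.15,5.4],[0,0,0,0,0,0,5.4]]]'
python3 - <<'E'
from h import *
plan(477.7,-212.8,81,-.041)
E
```

```text
clock: 20.85
eef_pos: [477.9, -213.0, 83.6]
orientation: [[0.999, -0.041, -0.0], [-0.041, -0.999, 0.0], [-0.0, -0.0, -1.0]]
ft_force: [-0.4, -0.2, -0.8]
gripper_width: 59.1
clock: 21.05
eef_pos: [477.9, -213.0, 82.1]
orientation: [[0.999, -0.041, -0.0], [-0.041, -0.999, 0.0], [-0.0, -0.0, -1.0]]
ft_force: [-0.1, 0.5, -0.6]
gripper_width: 58.9
at [ 477.9 -213.    82.1] yaw -0.041 t 21.05 w 58.9 F [-0.1  0.5 -0.6]
 turn [-0.  0. -0.] shift cm pre-turn axes [-0.02 -0.02  0.11] post-turn [-0.02 -0.02  0.11]
```

```bash
python3 -m inch '[[[0,0,0,0,0,0.1,5.4],[0,0,0,0,0,0,5.4]]]'
python3 -m inch '[[[0,0,0,0,0,0.05,5.4],[0,0,0,0,0,0,5.4]]]'
```

```text
clock: 21.25
eef_pos: [478.0, -213.0, 81.2]
orientation: [[0.999, -0.041, -0.0], [-0.041, -0.999, 0.0], [-0.0, -0.0, -1.0]]
ft_force: [0.0, 0.5, -1.2]
gripper_width: 59.5
clock: 21.45
eef_pos: [478.1, -213.0, 80.9]
orientation: [[0.999, -0.041, 0.0], [-0.041, -0.999, 0.0], [0.0, -0.0, -1.0]]
ft_force: [0.2, 0.0, 1.0]
gripper_width: 59.7
```

Contact comes at 80.9, where 80.8 was expected for a fully seated bin. I release now.

```bash
python3 -m inch '[[[0,0,0,0,0,0,6.2],[0,0,0,0,0,0,7],[0,0,0,0,0,0,7.8],[0,0,0,0,0,0,7.8],[0,0,0,0,0,0,7.8]]]'
python3 -m inch '[[[0,0,0,0,0,-1.5,7.8],[0,0,0,0,0,-3,7.8],[0,0,0,0,0,-4,7.8],[0,0,0,0,0,-2,8.3],[0,0,0,0,0,0,8.3]]]'
python3 - <<'E'
from h import *
w=read_camera('wrist');save('w16',w['frame']);s=read_camera('side');save('s16',cv2.resize(s['frame'][180:290,250:350],None,fx=6,fy=5.4,interpolation=cv2.INTER_CUBIC))
plan(478,-213,180,-.041)
q=cut_out(w,'shallow_bin');print(np.round(fitbox([(w,q[0]['region'])],(481,-212,-.041),104,60,74,118)[0],3))
E
```

```text
clock: 21.95
eef_pos: [478.1, -213.0, 80.8]
orientation: [[0.999, -0.041, 0.0], [-0.041, -0.999, 0.0], [0.0, -0.0, -1.0]]
ft_force: [0.6, -0.3, 0.2]
gripper_width: 77.8
clock: 22.45
eef_pos: [479.5, -213.5, 188.8]
orientation: [[0.999, -0.041, 0.005], [-0.041, -0.999, -0.002], [0.005, 0.002, -1.0]]
ft_force: [-0.1, -0.7, -0.4]
gripper_width: 82.8
at [ 478.  -213.1  185.9] yaw -0.041 t 22.55 w 83.0 F [-0.8  0.4 -0.4]
 turn [ 0.    -0.001 -0.   ] shift cm pre-turn axes [-0.   -0.01  0.59] post-turn [-0.   -0.01  0.59]
[ 4.81576e+02 -2.13360e+02 -4.00000e-02]
```

View pics/s16.png

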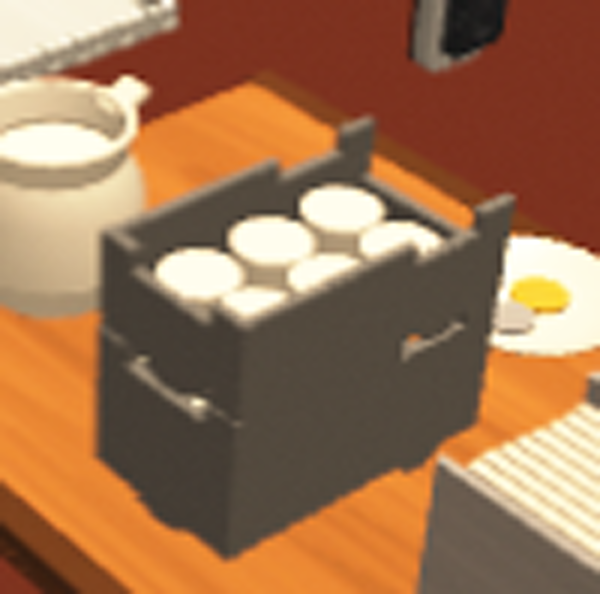

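View pics/w16.png

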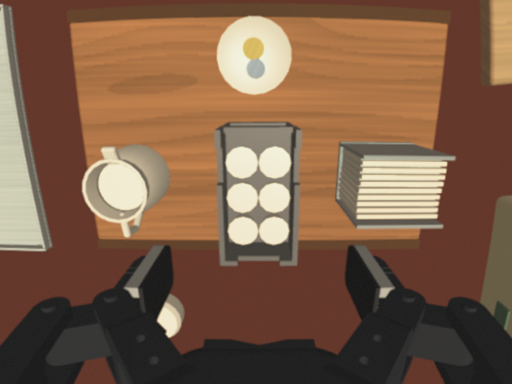

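The stack is seated: the side view shows the lugs down in the notches with an even seam. Next is the shaker. I will fit it and the jar as cylinders in the side, top and wrist views.

```bash
cat >> h.py <<'E'
def cyl(x,y,prof):
    a=np.linspace(0,2*np.pi,48,endpoint=False)
    return np.vstack([np.c_[x+d/2*np.cos(a),y+d/2*np.sin(a),np.full(48,z)] for d,z in prof])
def fitcyl(views,x0,prof,dz=False):
    M=[(p,cv2.resize(m.astype(np.uint8),None,fx=4,fy=4)) for p,m in views]
    def cost(q):
        t=0;o=q[2] if dz else 0
        for p,m in M:
            a=sil(p,cyl(q[0],q[1],[(d,z+o) for d,z in prof]));t+=1-(a&m).sum()/max(1,(a|m).sum())
        return t
    q0=np.array(list(x0)+([0] if dz else []),float);n=len(q0)
    r=minimize(cost,q0,method='Nelder-Mead',options=dict(initial_simplex=np.vstack([q0-6]+[q0+8*np.eye(n)[i] for i in range(n)]),xatol=.1,fatol=1e-5))
    return np.round(r.x,1),round(r.fun/len(M),3)
def PJ(z): return [(58,z),(58,z+60),(55,z+75)]
def PS(z): return [(42,z),(42,z+72),(44,z+72),(44,z+82),(25,z+91)]
E
python3 -m inch '[[[0,0,0,0,-4,0,8.3],[0,0,0,0,-4,0,8.3],[0,0,0,0,-4,0,8.3],[0,0,0,0,-4,0,8.5],[0,0,0,0,-4,0,8.5]]]'
python3 -m inch '[[[0,0,0,-1,-4,0,8.5],[0,0,0,-1,-4,0,8.5],[0,0,0,0,-3,0,8.5],[0,0,0,0,0,0,8.5],[0,0,0,0,0,0,8.5]]]'
python3 - <<'E'
from h import *
w=read_camera('wrist');save('w17',w['frame']);s=read_camera('side');save('s17',s['frame'])
plan(470,143,120,-.041)
for n,P,x0 in(('shaker',PS,(468,141)),('honey_jar',PJ,(599,136))):
    V=[]
    for p in(w,s):
        q=cut_out(p,n)
        if q: V.append((p,q[0]['region']));print(n,q[0]['p'],np.round(q[0]['at']),q[0]['region'].sum())
    for v in V: print(fitcyl([v],x0,P(3)))
    print('both',fitcyl(V,x0,P(3)),fitcyl(V,x0,P(3),True))
E
```

```text
clock: 23.1
eef_pos: [485.5, -11.7, 184.8]
orientation: [[0.999, -0.041, -0.002], [-0.041, -0.999, 0.0], [-0.002, -0.0, -1.0]]
ft_force: [0.8, -0.5, 0.5]
gripper_width: 84.9
clock: 23.6
eef_pos: [470.3, 97.7, 184.9]
orientation: [[0.999, -0.04, -0.002], [-0.04, -0.999, -0.0], [-0.002, 0.0, -1.0]]
ft_force: [0.2, -0.1, 0.5]
gripper_width: 84.9
at [470.6  96.4 185.1] yaw -0.042 t 23.7 w 85.3 F [0.3 0.1 0.7]
 turn [ 0.     0.001 -0.001] shift cm pre-turn axes [-0.25 -4.65  6.51] post-turn [-0.25 -4.65  6.51]
shaker 0.73 [188. 214.] 2741
shaker 0.74 [180. 190.] 659
(array([467.5, 136.8]), np.float64(0.061))
(array([468.5, 137.2]), np.float64(0.07))
both (array([468.3, 136.9]), np.float64(0.068)) (array([4.682e+02, 1.366e+02, 3.000e-01]), np.float64(0.067))
honey_jar 0.9 [ 37. 206.] 4862
honey_jar 0.7 [163. 234.] 745
(array([597.4, 135.5]), np.float64(0.023))
(array([596.7, 137.4]), np.float64(0.062))
both (array([596.9, 135.8]), np.float64(0.052)) (array([596.9, 135.6,  -0. ]), np.float64(0.052))
```

View pics/w17.png

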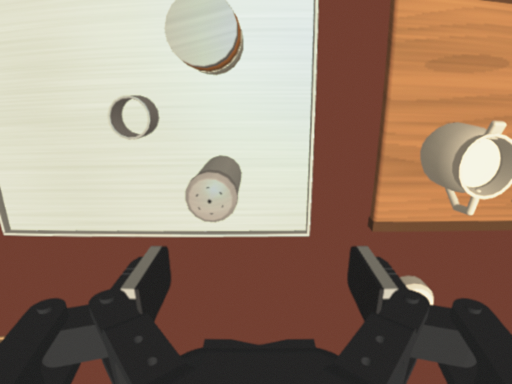

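View pics/s17.png

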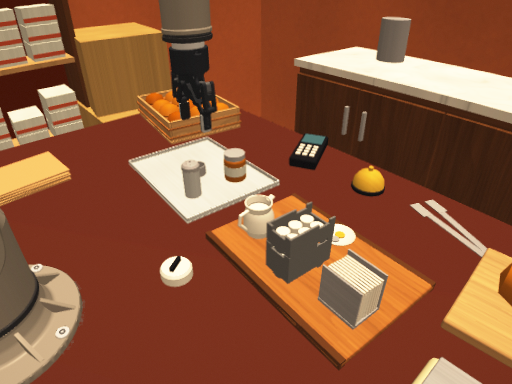

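```bash
python3 -m inch '[[[0,0,0,-0.4,-4.05,0,8.5],[0,0,0,0,0,3,8.5],[0,0,0,0,0,2,8.5],[0,0,0,0,0,0,8.5],[0,0,0,0,0,0,8.5]]]'
python3 - <<'E'
from h import *
w=read_camera('wrist');save('w18',w['frame'])
plan(468.2,136.9,30,-.041)
q=cut_out(w,'shaker');print(q[0]['p']);print(fitcyl([(w,q[0]['region'])],(468,137),PS(3)))
E
```

```text
clock: 24.4
eef_pos: [468.6, 137.9, 136.2]
orientation: [[0.999, -0.042, -0.001], [-0.042, -0.999, 0.0], [-0.001, 0.0, -1.0]]
ft_force: [1.0, -0.5, 0.4]
gripper_width: 85.0
at [469.  138.  136.7] yaw -0.042 t 24.45 w 85.0 F [ 0.3 -0.9  0.7]
 turn [-0.    -0.001 -0.001] shift cm pre-turn axes [-0.08  0.12 10.67] post-turn [-0.08  0.11 10.67]
0.8
(array([467.6, 137.1]), np.float64(0.043))
```

View pics/w18.png

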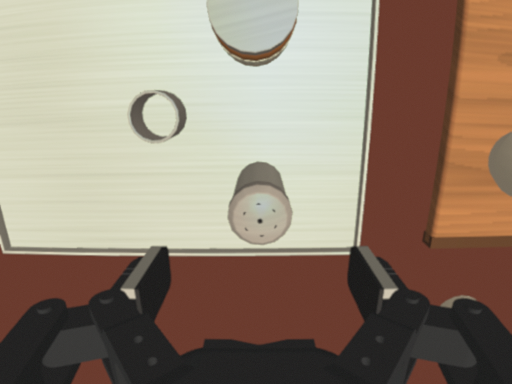

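```bash
python3 -m inch '[[[0,0,0,-0.1,0.1,2,8.5],[0,0,0,0,0,3,8.5],[0,0,0,0,0,3,8.5],[0,0,0,0,0,2.6,8.5],[0,0,0,0,0,0,8.5]]]'
python3 -m inch '[[[0,0,0,0,0,0,3.6],[0,0,0,0,0,0,3.6],[0,0,0,0,0,0,3.6],[0,0,0,0,0,0,3.6],[0,0,0,0,0,0,3.6]]]' 35
python3 - <<'E'
from h import *
plan(468.2,136.9,30,-.041)
w=read_camera('wrist');save('w19',w['frame'])
s=read_camera('side');save('s19',cv2.resize(s['frame'][100:230,120:290],None,fx=4,fy=4))
E
```

```text
clock: 25.0
eef_pos: [466.5, 136.7, 28.3]
orientation: [[0.999, -0.042, -0.003], [-0.042, -0.999, -0.001], [-0.003, 0.001, -1.0]]
ft_force: [0.1, -0.2, 1.7]
gripper_width: 85.0
clock: 25.5
eef_pos: [468.4, 137.4, 31.3]
orientation: [[0.999, -0.042, 0.002], [-0.042, -0.999, 0.0], [0.002, -0.001, -1.0]]
ft_force: [-2.8, -1.4, 13.7]
gripper_width: 40.1
at [468.4 137.4  31.3] yaw -0.042 t 25.5 w 40.1 F [-2.8 -1.4 13.7]
 turn [-0.001 -0.002 -0.001] shift cm pre-turn axes [-0.02  0.06  0.13] post-turn [-0.02  0.06  0.13]
```

View pics/s19.png

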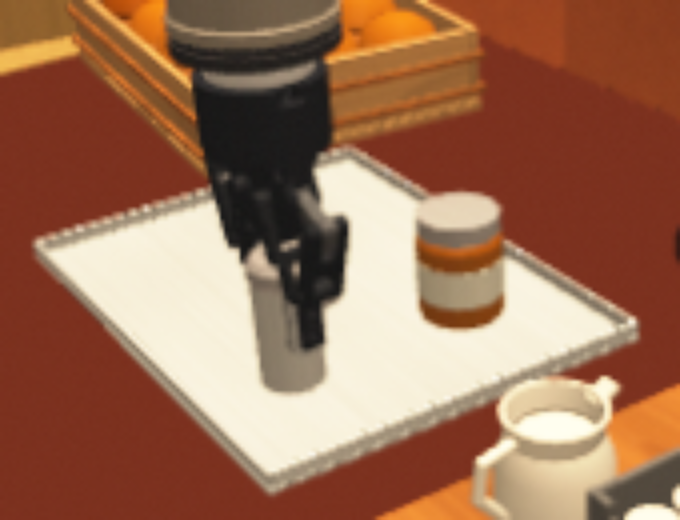

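```bash
python3 -m inch '[[[0,0,0,0,0,-1,3.6],[0,0,0,0,0,-3,3.6],[0,0,0,0,0,-4,3.6],[0,0,0,0,0,-4,3.6],[0,0,0,0,0,0,3.6]]]'
python3 -m inch '[[[0,0,0,1,2,0,3.6],[0,0,0,2,4,0,3.6],[0,0,0,2,4,0,3.6],[0,0,0,2,4,0,3.6],[0,0,0,2,4,0,3.6]]]'
python3 -m inch '[[[0,0,0,1.5,4,0,3.6],[0,0,0,0.2,1,0,3.6],[0,0,0,0,0,0,3.6],[0,0,0,0,0,0,3.6]]]'
python3 - <<'E'
from h import *
plan(565.8,-95.9,50,-.041)
w=read_camera('wrist');save('w20',w['frame'])
s=read_camera('side');save('s20',s['frame'])
q=cut_out(s,'shaker');e=get_obs()['eef_pos']
if q:
  zb=e[2]-28.3;print(q[0]['p'],fitcyl([(s,q[0]['region'])],e[:2],PS(zb)))
E
```

```text
clock: 26.1
eef_pos: [469.9, 138.2, 155.6]
orientation: [[0.999, -0.041, 0.008], [-0.041, -0.999, 0.002], [0.008, -0.002, -1.0]]
ft_force: [-0.3, 0.0, -1.7]
gripper_width: 40.2
clock: 26.6
eef_pos: [550.3, -48.1, 150.6]
orientation: [[0.999, -0.041, 0.001], [-0.041, -0.999, 0.0], [0.001, -0.0, -1.0]]
ft_force: [0.8, 0.3, -1.5]
gripper_width: 40.5
clock: 27.0
eef_pos: [564.5, -96.0, 150.0]
orientation: [[0.999, -0.041, -0.0], [-0.041, -0.999, 0.001], [-0.0, -0.001, -1.0]]
ft_force: [0.4, 1.0, -1.3]
gripper_width: 40.2
at [564.5 -96.  150. ] yaw -0.041 t 27.0 w 40.2 F [ 0.4  1.  -1.3]
 turn [-0.001  0.     0.   ] shift cm pre-turn axes [ 0.13 -0.01 10.  ] post-turn [ 0.13 -0.02 10.  ]
0.75 (array([561.5, -95.8]), np.float64(0.346))
```

View pics/s20.png

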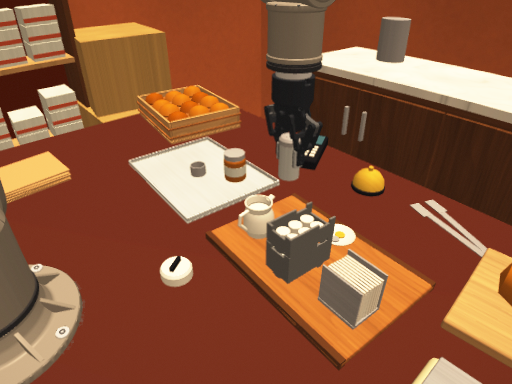

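View pics/w20.png

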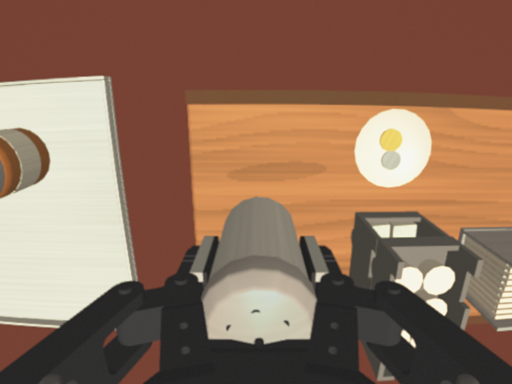

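```bash
python3 -m inch '[[[0,0,0,0.1,0,2,3.6],[0,0,0,0,0,3,3.6],[0,0,0,0,0,3,3.6],[0,0,0,0,0,2,3.6],[0,0,0,0,0,0,3.6]]]'
python3 -m inch '[[[0,0,0,0,0,0.2,3.6],[0,0,0,0,0,0,3.6]]]'
python3 - <<'E'
from h import *
plan(565.8,-95.9,44.3,-.041)
E
```

```text
clock: 27.65
eef_pos: [564.2, -95.7, 47.6]
orientation: [[0.999, -0.04, -0.004], [-0.04, -0.999, 0.001], [-0.004, -0.001, -1.0]]
ft_force: [0.5, 0.6, -1.8]
gripper_width: 40.3
clock: 27.85
eef_pos: [566.6, -96.7, 48.9]
orientation: [[0.999, -0.041, 0.002], [-0.041, -0.999, -0.0], [0.002, -0.0, -1.0]]
ft_force: [-0.3, -0.8, -1.1]
gripper_width: 40.3
at [566.6 -96.7  48.9] yaw -0.041 t 27.85 w 40.3 F [-0.3 -0.8 -1.1]
 turn [-0.    -0.002  0.   ] shift cm pre-turn axes [-0.08 -0.07  0.46] post-turn [-0.08 -0.07  0.46]
```

```bash
python3 -m inch '[[[0,0,0,-0.1,0,0.2,3.6],[0,0,0,0,0,0.1,3.6],[0,0,0,0,0,0,3.6]]]'
python3 -m inch '[[[0,0,0,0,0,0.1,3.6],[0,0,0,0,0,0,3.6]]]'
```

```text
clock: 28.15
eef_pos: [565.0, -97.1, 45.2]
orientation: [[0.999, -0.041, 0.001], [-0.041, -0.999, -0.0], [0.001, 0.0, -1.0]]
ft_force: [-0.3, -0.8, -0.6]
gripper_width: 40.4
clock: 28.35
eef_pos: [565.1, -97.1, 44.4]
orientation: [[0.999, -0.041, 0.001], [-0.041, -0.999, -0.0], [0.001, 0.0, -1.0]]
ft_force: [-3.1, -0.4, 8.5]
gripper_width: 40.5
```

```bash
python3 -m inch '[[[0,0,0,0,0,-0.05,4.6],[0,0,0,0,0,0,5.5],[0,0,0,0,0,0,6.5],[0,0,0,0,0,0,7.5],[0,0,0,0,0,0,8]]]'
python3 -m inch '[[[0,0,0,0,0,0,8],[0,0,0,0,0,-2,8],[0,0,0,0,0,-4,8],[0,0,0,0,0,-4,8],[0,0,0,0,0,-4,8.5]]]'
python3 - <<'E'
from h import *
plan(597,135.6,170,-.041)
w=read_camera('wrist');save('w21',w['frame'])
s=read_camera('side');save('s21',s['frame'])
for p in(w,s):
    q=cut_out(p,'shaker')
    if q: print(q[0]['p'],fitcyl([(p,q[0]['region'])],(566,-96),PS(16)))
E
```

```text
clock: 28.85
eef_pos: [564.9, -97.0, 44.3]
orientation: [[0.999, -0.041, -0.0], [-0.041, -0.999, 0.0], [-0.0, -0.0, -1.0]]
ft_force: [0.9, 0.5, -0.7]
gripper_width: 80.0
clock: 29.35
eef_pos: [564.6, -96.9, 185.8]
orientation: [[0.999, -0.041, -0.0], [-0.041, -0.999, 0.0], [-0.0, -0.0, -1.0]]
ft_force: [0.7, -0.3, 0.1]
gripper_width: 85.3
at [564.6 -96.9 185.8] yaw -0.041 t 29.35 w 85.3 F [ 0.7 -0.3  0.1]
 turn [-0.  0. -0.] shift cm pre-turn axes [  2.28 -23.36   1.59] post-turn [  2.28 -23.36   1.58]
0.78 (array([564.1, -97.3]), np.float64(0.038))
0.65 (array([576.3, -83.3]), np.float64(0.258))
```

View pics/s21.png

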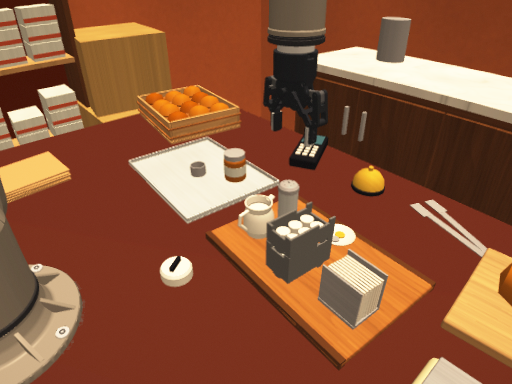

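```bash
python3 -m inch '[[[0,0,0,0.4,-4,0,8.5],[0,0,0,0.4,-4,0,8.5],[0,0,0,0.4,-4,0,8.5],[0,0,0,0.4,-4,0,8.5],[0,0,0,0.4,-4,0,8.5]]]'
python3 -m inch '[[[0,0,0,0.3,-3.3,0,8.5],[0,0,0,0,0,2,8.5],[0,0,0,0,0,3,8.5],[0,0,0,0,0,0,8.5],[0,0,0,0,0,0,8.5]]]'
python3 - <<'E'
from h import *
w=read_camera('wrist');save('w22',w['frame'])
plan(597,135.6,18,-.041)
q=cut_out(w,'honey_jar')
if q: print(q[0]['p'],fitcyl([(w,q[0]['region'])],(597,135.6),PJ(3)))
E
```

```text
clock: 30.05
eef_pos: [592.5, 103.4, 182.9]
orientation: [[0.999, -0.041, -0.002], [-0.041, -0.999, -0.0], [-0.002, 0.0, -1.0]]
ft_force: [0.8, -0.6, 0.5]
gripper_width: 85.0
clock: 30.55
eef_pos: [596.9, 134.6, 133.6]
orientation: [[0.999, -0.041, -0.002], [-0.041, -0.999, -0.0], [-0.002, 0.0, -1.0]]
ft_force: [0.7, -0.2, 0.1]
gripper_width: 85.1
at [597.6 134.7 134.7] yaw -0.042 t 30.6 w 84.9 F [0.6 0.2 0.2]
 turn [-0.     0.    -0.001] shift cm pre-turn axes [-0.06 -0.08 11.67] post-turn [-0.06 -0.08 11.67]
0.92 (array([598., 136.]), np.float64(0.035))
```

View pics/w22.png

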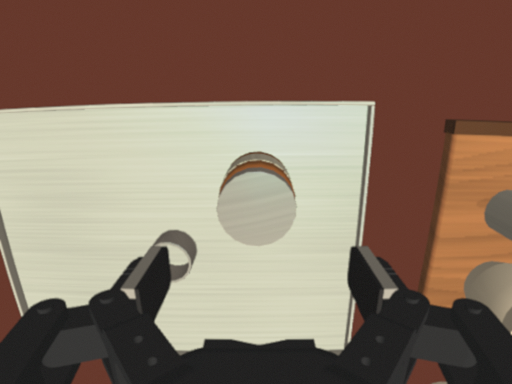

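```bash
python3 -m inch '[[[0,0,0,0,-0.1,2,8.5],[0,0,0,0,0,3.5,8.5],[0,0,0,0,0,3.5,8.5],[0,0,0,0,0,2.3,8.5],[0,0,0,0,0,0,8.5]]]'
python3 -m inch '[[[0,0,0,0,0,0,5.2],[0,0,0,0,0,0,5.2],[0,0,0,0,0,0,5.2],[0,0,0,0,0,0,5.2],[0,0,0,0,0,0,5.2]]]' 55
python3 - <<'E'
from h import *
plan(597,135.6,18,-.041)
w=read_camera('wrist');save('w23',w['frame'])
s=read_camera('side');save('s23',cv2.resize(s['frame'][80:230,120:290],None,fx=4,fy=4))
E
```

```text
clock: 31.15
eef_pos: [596.4, 135.3, 19.6]
orientation: [[0.999, -0.042, -0.003], [-0.042, -0.999, -0.001], [-0.003, 0.001, -1.0]]
ft_force: [-0.3, -0.5, 0.7]
gripper_width: 84.8
clock: 31.65
eef_pos: [598.8, 136.2, 23.7]
orientation: [[0.999, -0.041, 0.003], [-0.041, -0.999, 0.001], [0.003, -0.001, -1.0]]
ft_force: [-1.1, -0.1, 8.3]
gripper_width: 56.1
at [598.8 136.2  23.7] yaw -0.041 t 31.65 w 56.1 F [-1.1 -0.1  8.3]
 turn [-0.001 -0.003 -0.   ] shift cm pre-turn axes [-0.18  0.07  0.57] post-turn [-0.18  0.07  0.57]
```

View pics/s23.png

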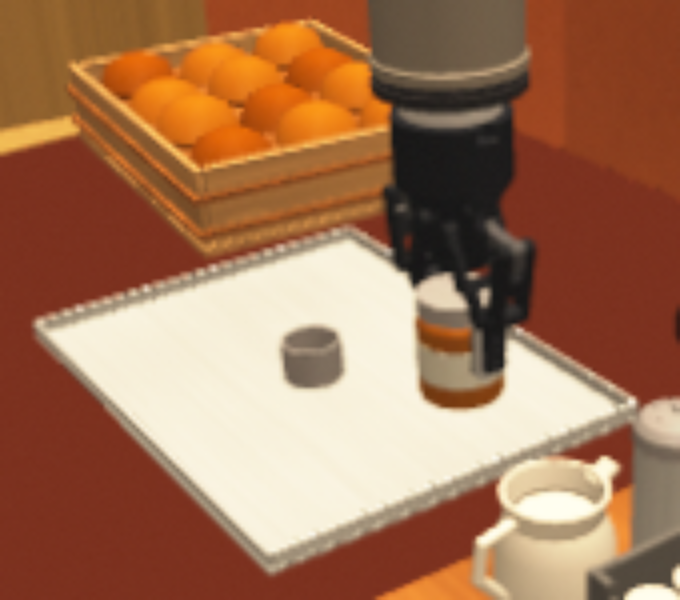

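```bash
python3 -m inch '[[[0,0,0,0,0,-1,5.2],[0,0,0,0,0,-3,5.2],[0,0,0,0,0,-4,5.2],[0,0,0,0,0,-4,5.2],[0,0,0,0,0,-4,5.2]]]'
python3 -m inch '[[[0,0,0,0,2,-1,5.2],[0,0,0,0,4,0,5.2],[0,0,0,0,4,0,5.2],[0,0,0,-0.3,4,0,5.2],[0,0,0,-0.3,4,0,5.2]]]'
python3 -m inch '[[[0,0,0,-0.3,4,0,5.2],[0,0,0,-0.3,4,0,5.2],[0,0,0,-0.3,4,0,5.2],[0,0,0,-0.3,4,0,5.2],[0,0,0,-0.3,4,0,5.2]]]'
python3 -m inch '[[[0,0,0,0,4,0,5.2],[0,0,0,0,4,0,5.2],[0,0,0,0,1,0,5.2],[0,0,0,0,0,0,5.2],[0,0,0,0,0,0,5.2]]]'
python3 - <<'E'
from h import *
plan(556,-335.9,45,-.041)
s=read_camera('side');save('s24',s['frame'])
w=read_camera('wrist');save('w24',w['frame'])
E
```

```text
clock: 32.25
eef_pos: [597.4, 135.8, 184.6]
orientation: [[0.999, -0.041, 0.001], [-0.041, -0.999, 0.0], [0.001, -0.0, -1.0]]
ft_force: [0.4, -0.6, -2.7]
gripper_width: 56.3
clock: 32.75
eef_pos: [583.9, -45.3, 193.1]
orientation: [[0.999, -0.041, 0.002], [-0.041, -0.999, -0.0], [0.002, -0.0, -1.0]]
ft_force: [1.3, -0.9, -1.9]
gripper_width: 56.5
clock: 33.25
eef_pos: [560.6, -244.6, 193.1]
orientation: [[0.999, -0.041, 0.002], [-0.041, -0.999, -0.0], [0.002, 0.0, -1.0]]
ft_force: [0.1, 0.6, -1.4]
gripper_width: 56.4
clock: 33.75
eef_pos: [557.4, -331.8, 192.1]
orientation: [[0.999, -0.041, 0.001], [-0.041, -0.999, 0.001], [0.001, -0.001, -1.0]]
ft_force: [0.5, 1.0, -2.7]
gripper_width: 56.8
at [ 557.4 -331.8  192.1] yaw -0.041 t 33.75 w 56.8 F [ 0.5  1.  -2.7]
 turn [-0.001 -0.001  0.   ] shift cm pre-turn axes [-0.14  0.42 14.71] post-turn [-0.12  0.42 14.71]
```

View pics/s24.png

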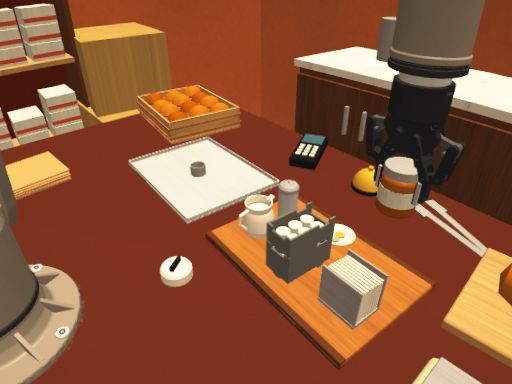

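View pics/w24.png

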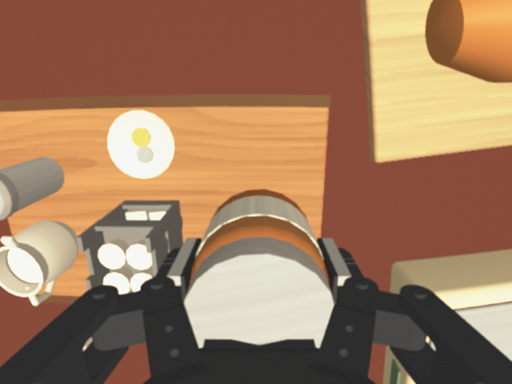

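```bash
python3 -m inch '[[[0,0,0,-0.1,0.4,2,5.2],[0,0,0,0,0,4,5.2],[0,0,0,0,0,4,5.2],[0,0,0,0,0,3,5.2],[0,0,0,0,0,1,5.2]]]'
python3 -m inch '[[[0,0,0,0,0,0.5,5.2],[0,0,0,0,0,0,5.2],[0,0,0,0,0,0,5.2]]]'
python3 - <<'E'
from h import *
plan(556,-335.9,36.7,-.041)
E
```

```text
clock: 34.35
eef_pos: [554.9, -334.6, 48.5]
orientation: [[0.999, -0.039, -0.003], [-0.039, -0.999, 0.003], [-0.004, -0.002, -1.0]]
ft_force: [-0.6, -0.5, -2.8]
gripper_width: 56.5
clock: 34.65
eef_pos: [557.0, -337.1, 48.0]
orientation: [[0.999, -0.041, 0.002], [-0.041, -0.999, -0.001], [0.002, 0.001, -1.0]]
ft_force: [0.1, 0.5, -2.2]
gripper_width: 55.8
at [ 557.  -337.1   48. ] yaw -0.041 t 34.65 w 55.8 F [ 0.1  0.5 -2.2]
 turn [ 0.001 -0.002 -0.   ] shift cm pre-turn axes [-0.1  -0.12  1.13] post-turn [-0.1  -0.12  1.13]
```

```bash
python3 -m inch '[[[0,0,0,-0.1,-0.1,0.5,5.2],[0,0,0,0,0,0.2,5.2],[0,0,0,0,0,0,5.2]]]'
python3 -m inch '[[[0,0,0,0,0,0.2,5.2],[0,0,0,0,0,0,5.2]]]'
```

```text
clock: 34.95
eef_pos: [554.9, -335.8, 39.3]
orientation: [[0.999, -0.041, -0.0], [-0.041, -0.999, 0.0], [-0.0, -0.0, -1.0]]
ft_force: [-0.1, 0.5, -2.8]
gripper_width: 56.1
clock: 35.15
eef_pos: [555.0, -335.8, 37.1]
orientation: [[0.999, -0.041, -0.0], [-0.041, -0.999, 0.0], [-0.0, -0.0, -1.0]]
ft_force: [0.5, -0.5, -2.6]
gripper_width: 56.6
```

```bash
python3 -m inch '[[[0,0,0,0,0,0.1,5.2],[0,0,0,0,0,0,5.2]]]'
python3 -m inch '[[[0,0,0,0,0,0.1,5.2],[0,0,0,0,0,0,5.2]]]'
```

```text
clock: 35.35
eef_pos: [555.1, -335.9, 36.8]
orientation: [[0.999, -0.041, 0.0], [-0.041, -0.999, -0.0], [0.0, 0.0, -1.0]]
ft_force: [-2.7, 1.2, 6.3]
gripper_width: 56.3
clock: 35.55
eef_pos: [555.1, -335.9, 36.8]
orientation: [[0.999, -0.041, 0.0], [-0.041, -0.999, -0.0], [0.0, 0.0, -1.0]]
ft_force: [-9.0, 5.1, 21.1]
gripper_width: 56.7
```

Contact at 36.8, where 36.7 was expected. I back off a little and release.

```bash
python3 -m inch '[[[0,0,0,0,0,-0.12,6],[0,0,0,0,0,0,7],[0,0,0,0,0,0,7.8],[0,0,0,0,0,0,8],[0,0,0,0,0,0,8]]]'
python3 -m inch '[[[0,0,0,0,0,-1.5,8],[0,0,0,0,0,-3,8],[0,0,0,0,0,-4,8],[0,0,0,0,0,-4,8],[0,0,0,0,0,-4,8]]]'
python3 -m inch '[[[0,0,0,0,-3,0,8],[0,0,0,-1,-4,0,8],[0,0,0,-1,-4,0,8],[0,0,0,0,0,0,8],[0,0,0,0,0,0,8]]]'
python3 - <<'E'
from h import *
w=read_camera('wrist');save('w25',w['frame'])
s=read_camera('side');save('s25',cv2.resize(s['frame'][150:370,190:450],None,fx=2.7,fy=2.7,interpolation=cv2.INTER_CUBIC))
b=np.array([516,-214.]);th=-.041;R=np.array([[np.cos(th),-np.sin(th)],[np.sin(th),np.cos(th)]])
bf=lambda p:np.round(R.T@(np.array(p)[:2]-b),1)
for nm,p in(('w',w),('s',s)):
    for n,P,x0 in(('shaker',PS,(565,-97)),('honey_jar',PJ,(556,-336))):
        q=cut_out(p,n)
        if q:
            f=fitcyl([(p,q[0]['region'])],x0,P(16));print(nm,n,round(q[0]['p'],2),f,bf(f[0]))
    q=cut_out(p,'shallow_bin')
    if q:
        f=fitbox([(p,q[0]['region'])],(481,-213,-.04),104,60,74,118);print(nm,'shallow',np.round(f[0],3),f[1],bf(f[0]))
    q=cut_out(p,'board');k=np.zeros((384,512),np.uint8);cv2.fillConvexPoly(k,cv2.convexHull(np.argwhere(q[0]['region'])[:,::-1].astype(np.int32)),1)
    f=fitbox([(p,k)],(516,-214,-.04),250,370,0,16);print(nm,'board',q[0]['p'],np.round(f[0],3),f[1])
    for n in('milk_jug','napkin_holder','tip_saucer','pastry_ring'):
        for q in pinpoint(p,n)[:1]:
            x=atz(p,q['at'],Z0[n]);print(nm,n,round(q['p'],2),np.round(x),bf(x))
E
```

```text
clock: 36.05
eef_pos: [555.0, -335.8, 36.4]
orientation: [[0.999, -0.041, -0.0], [-0.041, -0.999, 0.0], [-0.0, -0.0, -1.0]]
ft_force: [-0.1, -0.2, 0.2]
gripper_width: 80.1
clock: 36.55
eef_pos: [554.9, -335.7, 204.4]
orientation: [[0.999, -0.041, 0.001], [-0.041, -0.999, -0.0], [0.001, 0.0, -1.0]]
ft_force: [-0.1, -0.1, -0.3]
gripper_width: 79.8
clock: 37.05
eef_pos: [539.8, -224.4, 202.9]
orientation: [[0.999, -0.04, 0.001], [-0.04, -0.999, -0.001], [0.001, 0.001, -1.0]]
ft_force: [-0.2, 0.1, 0.6]
gripper_width: 80.1
w shaker 0.71 (array([564.3, -97.7]), np.float64(0.033)) [ 43.5 118.2]
w honey_jar 0.71 (array([ 554.2, -335.2]), np.float64(0.062)) [  43.1 -119.5]
w shallow [ 4.81156e+02 -2.13553e+02 -3.50000e-02] 0.055882071538892575 [-34.8  -1. ]
w board 0.65 [ 5.17805e+02 -2.15642e+02 -4.00000e-02] 0.019387219027588665
w milk_jug 0.66 [487. -94.  16.] [-34. 119.]
w napkin_holder 0.71 [ 475. -329.   16.] [ -36.5 -116.8]
w tip_saucer 0.56 [ 592. -218.   16.] [76.6 -0.7]
w pastry_ring 0.63 [ 515. -218.    3.] [-1.1 -4. ]
s shaker 0.78 (array([571.6, -86.8]), np.float64(0.273)) [ 50.3 129.4]
s honey_jar 0.77 (array([ 558.9, -334.2]), np.float64(0.389)) [  47.8 -118.3]
s shallow [ 4.82264e+02 -2.11259e+02 -7.30000e-02] 0.16290579846124975 [-33.8   1.4]
s board 0.67 [ 5.14739e+02 -2.15750e+02 -4.40000e-02] 0.019467435539153533
s milk_jug 0.84 [497. -83.  16.] [-24.7 130.6]
s napkin_holder 0.62 [ 474. -339.   16.] [ -36.5 -126.7]
s tip_saucer 0.81 [ 595. -210.   16.] [78.4  7.4]
s pastry_ring 0.78 [546. 218.   3.] [ 12.6 432.5]
```

View pics/w25.png

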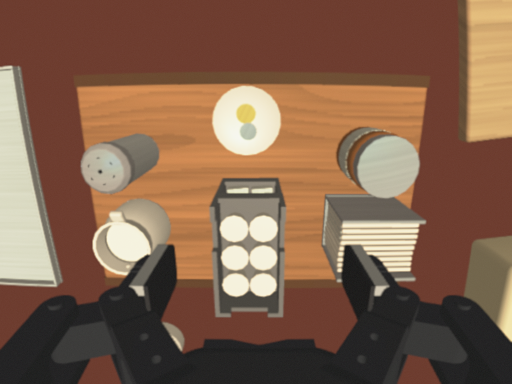

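View pics/s25.png

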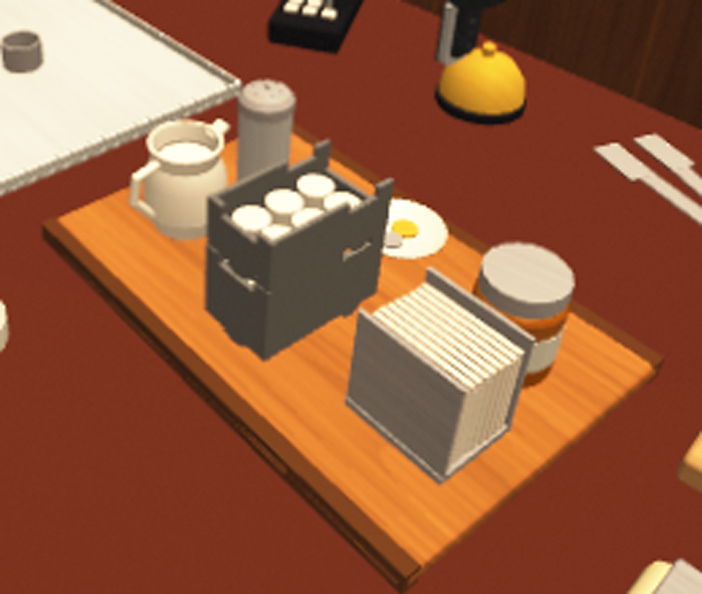

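The side and wrist views agree. I raise the arm clear, take a final top view, and hand in if it is good.

```bash
python3 -m inch '[[[0,0,0,0,-4,-1,8],[0,0,0,0,-4,0,8],[0,0,0,0,-4,0,8],[0,0,0,0,-4,0,8],[0,0,0,0,-4,0,8]]]'
python3 -m inch '[[[0,0,0,0,-4,0,8],[0,0,0,0,-4,0,8],[0,0,0,0,-4,0,8],[0,0,0,0,0,0,8],[0,0,0,0,0,0,8]]]'
python3 - <<'E'
from h import *
t=read_camera('top');save('t26',cv2.resize(t['frame'][110:280,60:440],None,fx=2.1,fy=2.1,interpolation=cv2.INTER_CUBIC))
b=np.array([516,-214.]);th=-.041;R=np.array([[np.cos(th),-np.sin(th)],[np.sin(th),np.cos(th)]])
bf=lambda p:np.round(R.T@(np.array(p)[:2]-b),1)
for n,P,x0 in(('shaker',PS,(565,-97)),('honey_jar',PJ,(556,-336))):
    q=cut_out(t,n)
    if q: f=fitcyl([(t,q[0]['region'])],x0,P(16));print(n,round(q[0]['p'],2),f,bf(f[0]))
q=cut_out(t,'shallow_bin')
if q: f=fitbox([(t,q[0]['region'])],(481,-213,-.04),104,60,74,118);print('shallow',np.round(f[0],3),f[1],bf(f[0]))
for n in('tip_saucer','pastry_ring','milk_jug','napkin_holder'):
    for q in pinpoint(t,n)[:1]: print(n,round(q['p'],2),np.round(atz(t,q['at'],Z0[n])))
E
```

```text
clock: 38.45
eef_pos: [547.7, -23.7, 211.8]
orientation: [[0.999, -0.041, 0.0], [-0.041, -0.999, -0.0], [0.0, 0.0, -1.0]]
ft_force: [0.3, -0.6, -0.6]
gripper_width: 80.6
clock: 38.95
eef_pos: [552.7, 95.5, 211.5]
orientation: [[0.999, -0.039, -0.0], [-0.039, -0.999, 0.0], [-0.0, -0.0, -1.0]]
ft_force: [-0.3, -1.0, 0.1]
gripper_width: 79.8
shaker 0.85 (array([565.1, -96.5]), np.float64(0.097)) [ 44.2 119.4]
honey_jar 0.94 (array([ 555. , -336.4]), np.float64(0.06)) [  44.  -120.7]
shallow [ 4.83100e+02 -2.13875e+02  6.00000e-03] 0.09792106056040972 [-32.9  -1.2]
tip_saucer 0.93 [ 585. -219.   16.]
pastry_ring 0.43 [ 493. -236.    3.]
milk_jug 0.64 [483. -97.  16.]
napkin_holder 0.86 [ 476. -341.   16.]
```

View pics/t26.png

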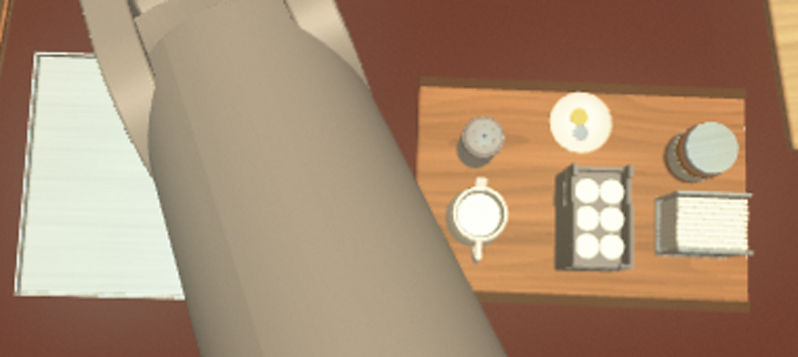

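The top view shows the shaker in front of the jug, the jar in front of the holder, the stack midway and square, and the saucer untouched. The arm is clear of everything, so I hand in.

Run:
```python
from h import *
print(job_done())
```

```text
the job is handed in; nothing more can be done
None
```

The coffee corner is set out and handed in at about 39 s of the 120 s allowed. The deep bin stands midway with its open front to the customers, and the shallow bin is stacked on it the same way round. The shaker is in front of the jug and the jar in front of the napkin holder. No verdict was reported.

What my last checks showed, in the board's frame:

| Piece | Position (mm) | Notes |
|---|---|---|
| Deep bin | about (-35, +1) | within 0.01 rad of square; measured after I released it, before stacking |
| Shallow bin | about (-35, -1) | lowered until contact at a tool height of 80.9 mm (80.8 predicted for fully seated); the side view shows the lugs down in the notches |
| Shaker | (44, 119) | about 79 mm in front of the jug |
| Jar | (44, -120) | about 79 mm in front of the holder |

All four pieces look upright in the pictures.

**Checks that disagreed:**
- **Side-camera fits:** the shaker, jar and stack partly hide one another in the last side pictures. Those fits were poor (up to about 13 mm off), so I relied on the wrist and top views.
- **Stack yaw:** the last top view put it about 0.04 rad off and the last side view about 0.03 rad off the other way. The wrist views had it square within 0.01 rad.
- **Saucer:** readings between views scatter by up to about 10 mm, but nothing came near it.
- **Pastry ring:** the arm or the camera's field of view hid it in the last top and wrist pictures, where the detector reported other things. The last side view shows it standing on the tray within about 10 mm of its starting reading.

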